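# Spread a snap ring over a polishing spindle

## Task

First push the blue spindle block square and flush into the corner of the aluminium fence. Then take the red-handled circlip pliers from their stand, put the tips between the ears of the snap ring on the black ring block, squeeze to spread the ring, and lower it over the spindle stub, level, to the dark groove. Finish while holding: keep the handles squeezed so that the spread ring surrounds the stub at the groove's height without resting on it; touch the ring only with the pliers and leave the other things on the bench where they are.

Things in the scene. Friction and masses are not known exactly. Their poses are not given: they have to be found in the camera images.
- fence: Fixed L-shaped aluminium fence, walls 18 mm high, 12 mm thick. Origin: the inner corner, at bench height. One wall lies at +x of the origin and runs 160 mm toward its -y; the other lies at +y and runs 160 mm toward its -x. Its x axis points away from the robot within 0.15 rad.
- spindle_block: Loose blue block 90 x 90 x 32 mm, 0.4 to 0.75 kg with its upright stub. Origin: centre of its underside; z up; sides within 0.2 rad of the fence's at the start. Its +x and +y faces belong against the fence. Closed fingers pushing at the middle of its -x side, then of its -y side, slide it (4 to 9 N); 10 to 15 N more against a wall squares it (push -x side again if a gap opens).
- groove (a point): Point on the axis of the block's stub at mid groove, 71 mm above the bench. The stub stands in the block's middle: brass sleeve 28 mm across from 32 to 62 mm height, steel shaft 22 mm across up to 94 mm (chamfered from 89 mm), dark groove 17 mm across between 66 and 76 mm.
- block_corner (a point): The bottom corner of the block between its +x and +y faces; it meets the fence's origin when flush.
- pliers_stand: Fixed wooden stand, base 70 x 60 mm, origin at bench height, with two fork plates 105 mm high (40 mm wide, 30 mm apart along x), notched from the top. The pliers' square boss rests in the notches 93 mm up; the pliers hang upright between the plates and are drawn straight up, by 110 mm to be clear.
- pliers: Loose circlip pliers, 0.2 kg, tips down, handles up. Origin: midway between the tips, 22 mm above the bench in the stand; z up along the tool, arms move in its y-z plane. Pivot with square boss (44 mm along x, 14 x 14 mm) at z = 78 mm. Squeezing the handles SPREADS the tips; a spring opens them (6 N a handle at first, 14 N at the stop with the ring on).
- handles (a point): Point between the red handles, at z = 136 mm of the pliers: grip here from above, closing along the pliers' y. Handles 20 mm wide in x, z = 106 to 148 mm, leaning outward: 59 mm over both here, 64 mm at the top, where pads touch first. Opening 60 mm carries the pliers, tips nearly together; closing hard (25 N or more) takes them to the stop: 32 mm; the pliers then sit 4 to 5 mm lower in the grip.
- tips (a point): Same point as the pliers' origin. Each tip: 5 mm upright pin with a 7 mm high channel for the ring, between a shoulder above and a foot below, both 14 mm wide in x. Pins at y = +-4 mm free (feet out to 8 mm), +-23 mm squeezed. The channel's middle is at z = 0 squeezed and 3 mm lower free; the feet reach 6.5 mm below it.
- jaw_l (a joint): Squeeze of the pliers (each arm's turn), rad: 0 free, 0.24 at the stop.
- ring_block: Fixed black block, 33 mm (x) x 56 mm (y) x 30 mm high, with a brass post 13 mm across and 8 mm high on top that stands in the ring. Origin: under the post's axis, at bench height; the top reaches from 8 mm at -x to 25 mm at +x of the post, so the ring's ears overhang the block's -x edge.
- ring: Loose omega-shaped steel snap ring, 26 g, 5 mm thick, flat on the ring block (underside 30 mm above the bench). Origin: underside, centre of the relaxed 20 mm bore. Gap and ears point to its -x (toward the robot). As it spreads it shifts 6 mm toward the pliers: then its origin lies 13 mm, and point bore 11.5 mm, at +x of the tips.
- ear_gap (a point): Middle of the relaxed ring's gap, at x = -19 mm, mid thickness. Each ear is a notched pair of 6 mm rounds, inner faces at y = +-13 mm. The free tips go down here, pliers' axes along the ring's (ring on the pliers' +x side), pliers' origin about 4 mm above this point before squeezing; squeezing seats the pins in the notches and the feet carry the ring.
- bore (a point): Point in the ring at mid thickness (2.5 mm above its underside), 1.5 mm to -x of its origin: centre of the free opening (28 mm across) when fully spread.
- ring_l (a joint): Spread of the ring (turn of each half about its back), rad: 0 relaxed, about 0.36 with the pliers fully squeezed; at 0.25 it clears the 22 mm shaft all round.
- felt_wheel: Bystander: white felt wheel, 70 mm across, 22 mm high. Origin: centre of its underside.
- paste_tin: Bystander: green tin 60 mm across, 35 mm high. Origin: centre of its underside.
- spectacles: Bystander: folded brown spectacles, 116 mm (y) x 50 mm, 8 mm high. Origin: underside, between the lenses.
Things that resemble listed ones, but are neither listed nor needed, are in the scene too. Leave any yellow look-alike of the pliers alone.

How it is judged (in metres and radians):
On the way, in this order (a step that is already met when the one before it is completed fails the run):
1. the block is square and flush in the fence corner (x of block_corner in the frame of fence between -0.0025 and 0.0025 m and y of block_corner in the frame of fence between -0.0025 and 0.0025 m and angle between the x axis of spindle_block and the x axis of fence, either way round below 0.035 rad), for 0.2 s.
2. the ring, spread by the pliers, is lifted clear of its block (height (world z) of bore above 0.06 m and value of joint ring_l above 0.2 rad and contact force between ring and pliers above 0.5 N and contact force between ring and ring_block below 0.1 N), for 0.2 s.
At the end, for the whole second after the job is handed in: Block flush in the corner (2.5 mm, 2 degrees); squeezed pliers in the gripper hold the ring spread (0.25 rad a side or more), level within 0.3 rad, centred on the stub within 5 mm, within 4 mm of the groove's height, at rest, under 2 N between ring or pliers and the block (all of step 1 and z of bore in the frame of groove between -0.004 and 0.004 m and horizontal distance between bore and groove below 0.005 m and angle between ring's own z axis and vertical below 0.3 rad and value of joint ring_l above 0.25 rad and contact force between ring and pliers above 0.5 N and contact force between each of ring, pliers and spindle_block below 2 N and contact force between the fingers and pliers above 4 N and linear speed of ring below 0.02 m/s); the arm keeps its last pose, push and grip.
It fails at once if the fingers touch the ring (contact force between the fingers and ring above 0.5 N).
It fails at once if the felt wheel is disturbed (distance of felt_wheel from where it was at the start of the episode above 0.02 m).
It fails at once if the paste tin is disturbed (distance of paste_tin from where it was at the start of the episode above 0.02 m).
It fails at once if the spectacles is disturbed (distance of spectacles from where it was at the start of the episode above 0.02 m).
It also fails if it takes over 72 s, if anything falls off the work surface, if the arm or the gripper's body presses on something with over 40 N, if the wrist force passes 120 N, or if a joint passes its speed limit or range.

## Robot

A 6-joint arm with a two-finger parallel gripper is mounted at the origin on the work surface. World frame = base frame: x ahead of the robot, y to its left, z up, the work surface at z = 0. Lengths are in mm, angles in rad, forces in N, time in s.
With the tool pointing down it reaches from about 350 to 875 mm from the base axis. Payload 4.2 kg.
Tool frame: the origin (TCP) lies between the finger pads; the fingertips stand 25 mm ahead of it and the grasp point (between the pads) lies 6 mm ahead of it; z points along the fingers, y is the line along which they close (so a half turn about z gives the same grasp; the last joint's range is limited). The gripper opens to 85 mm and grips with 20 to 120 N. Pads are 22 mm wide; open, the fingers measure 114 mm over their backs; the gripper's body (76 mm by 85 mm) begins 54 mm behind the grasp point. The pads swing forward as they close: fully open they stand 13 mm farther back than shut.
Start: joints at [1.426, 0.385, 0.008, 0, -1.194, -0.259], TCP at [245.539, 574.726, 256.312] pointing down, gripper open.
Joint ranges: [-3.14, 3.14], [-1.21, 2.06], [-1.07, 1.41], [-3.16, 2.05], [-2.99, -0.16], [-3.1, 3.1]. Speed limits (rad/s): [2.79, 2.79, 3.14, 3.14, 3.14, 3.14].

## Interface

Orientations are given as a unit quaternion [x, y, z, w].
In Python, from bench import arm gives the robot as it stands.
- The arm moves only by the shell command python3 -m pendant 'ROWS'. ROWS is JSON, a list of rows, each a list of 7 numbers: the shift along the tool's x, y, z in m, then the turn, a rotation vector about the tool's x, y, z in degrees, then the finger opening in m, from 0 to 0.0854. In form: [[x, y, z, wx, wy, wz, fingers], ...]. A call has 1 to 12 rows; each row shifts and turns the commanded pose from where the row before left it, along the tool's axes as they then stand; what a row does not reach is not made up. A row lasts 1/10 s, in which the tool goes at most 50 mm and 8.59 degrees, less where a joint would pass 70% of its speed; a pose out of reach is approached as far as the arm can. A call is refused whole if a number of a shift passes 0.05 or a number of a turn 8.59, either way. A call with a gripper value outside its range is refused whole. The fingers move at their own pace and stop on an object; the grip force is fixed at half the most. Time passes only in rows, so rows that do not move let the fingers close. It gives the time, the measured TCP pose, the force, the opening and the grip force at its end, in the units of the state.
- arm.read_state(): the state, without advancing time (a new reading comes with each control period).
- arm.get_image(name): name is "scene" or "top" or "wrist"; returns a dict with "image" (384x512x3 uint8, red, green, blue), "fx", "fy", "cx", "cy" (pixels), "k1" (the pictures are not rectified: a ray, as slopes to the right and down, at radius r is drawn at 1 + k1 r^2 times it, then the intrinsics apply), "xyz" and "rotation" of the camera in the world. Camera axes: x right, y down, z forward; pixel columns grow to the right and rows downward; lengths in mm; the calibration is good to about 2 mm. A picture is of the moment at which its call begins. There is no depth.
- arm.job_done(): hands the job in; it is judged then, once.
The state is a dict: "clock": time; "joints": joint angles; "joint_vel": joint speeds; "joint_efforts": joint torques, N m; "position": TCP position; "ee_rot": TCP orientation; "contact_force": force on the tool from outside, world axes, zero at the start; "wrist_torque": the same for the moment, N m; "gripper_width": finger opening in mm; "grasp_force": force on a finger pad.
Only numpy, scipy, OpenCV 4.12 (cv2) and the standard library are available. Lean on these libraries where they do the work, as an engineer would, in place of code of your own. Each camera call takes 0.05 s, during which the arm holds its last target. There are 200 camera calls.

## Working session

There is one attempt and no reset: what is moved stays moved. The work goes in short steps, Python scripts to look and compute and a shell command to move; the robot and the scene stay as the last step left them, time stands still between calls to the robot, and variables do not carry over. Pictures are saved under pics/ and viewed, at most 10 in all, crops included, and the job is handed in when it is done.

```bash
ls && mkdir -p pics
cat > h.py <<'E'
import numpy as np, cv2, json
from bench import arm
def snap(name,fn):
    d=arm.get_image(name); im=np.asarray(d["image"]); cv2.imwrite(f"pics/{fn}.png",im[:,:,::-1])
    np.savez(f"pics/{fn}.npz",**{k:np.asarray(v) for k,v in d.items()}); return d
def load(fn): return dict(np.load(f"pics/{fn}.npz"))
def px2w(d,u,v,z):
    x=(u-d["cx"])/d["fx"]; y=(v-d["cy"])/d["fy"]; rd=np.hypot(x,y); r=rd
    for _ in range(20): r=rd/(1+d["k1"]*r*r)
    s=r/rd if rd>0 else 1
    ray=np.asarray(d["rotation"])@np.array([x*s,y*s,1]); o=np.asarray(d["xyz"])
    return o+ray*(z-o[2])/ray[2]
def w2px(d,p):
    c=np.asarray(d["rotation"]).T@(np.asarray(p,float)-np.asarray(d["xyz"])); a=c[:2]/c[2]
    a=a*(1+d["k1"]*(a@a)); return np.array([a[0]*d["fx"]+d["cx"],a[1]*d["fy"]+d["cy"]])
E
python3 - <<'E'
from h import *
for n in("top","scene","wrist"):
    d=snap(n,n+"0"); print(n,d["fx"],d["cx"],d["cy"],d["k1"],np.round(d["xyz"]),np.round(d["rotation"],3).tolist())
print(arm.read_state())
a=cv2.imread("pics/top0.png");cv2.imwrite("pics/top0b.png",cv2.resize(a,(800,600),interpolation=cv2.INTER_CUBIC))
E
```

```text
pics
top 464.4103928640456 254.4538429352107 194.70485892651445 0.030163586643166984 [ 399.  -31. 1133.] [-0.7, 0.708, -0.065, 0.063]
scene 485.32976391591217 249.69249806397397 191.83697505889378 0.031351048336594446 [1105. -597.  779.] [0.86, 0.3, -0.145, -0.387]
wrist 271.7291043737688 261.35738568129835 192.00589909684487 -0.02651229746726228 [311. 548. 373.] [-0.545, 0.827, 0.118, -0.078]
{'clock': 0.15, 'joints': array([ 1.42562443e+00,  3.85423221e-01,  6.96101590e-03, -3.47214673e-04,
       -1.19400990e+00, -2.58578136e-01]), 'joint_vel': array([ 3.50303685e-05, -3.92397989e-03,  2.81213939e-03,  2.17581339e-03,
        3.17911723e-04,  2.03405840e-03]), 'joint_efforts': array([-2.91247397e-04, -3.92679155e+01,  1.88582093e+01,  4.18866009e+00,
       -3.42780266e-03, -1.87729171e-06]), 'position': array([245.38616318, 574.39212721, 255.45573995]), 'ee_rot': array([ 9.79679154e-01, -2.00569259e-01, -1.13630607e-04,  8.45689450e-04]), 'contact_force': array([ 1.09932995, -0.28009254, -0.6002123 ]), 'wrist_torque': array([ 0.02032035,  0.01781634, -0.02555833]), 'grasp_force': 0.0, 'gripper_width': 85.28796477528137}
```

```bash
sed -i 's/np.asarray(d\["rotation"\])/Rm(d)/; s/np.asarray(d\["rotation"\])/Rm(d)/' h.py
cat >> h.py <<'E'
from scipy.spatial.transform import Rotation as R
def Rm(d): return R.from_quat(np.asarray(d["rotation"])).as_matrix()
E
grep -n Rm h.py
```

```text
11:    ray=Rm(d)@np.array([x*s,y*s,1]); o=np.asarray(d["xyz"])
14:    c=Rm(d).T@(np.asarray(p,float)-np.asarray(d["xyz"])); a=c[:2]/c[2]
17:def Rm(d): return R.from_quat(np.asarray(d["rotation"])).as_matrix()
```

View pics/top0b.png

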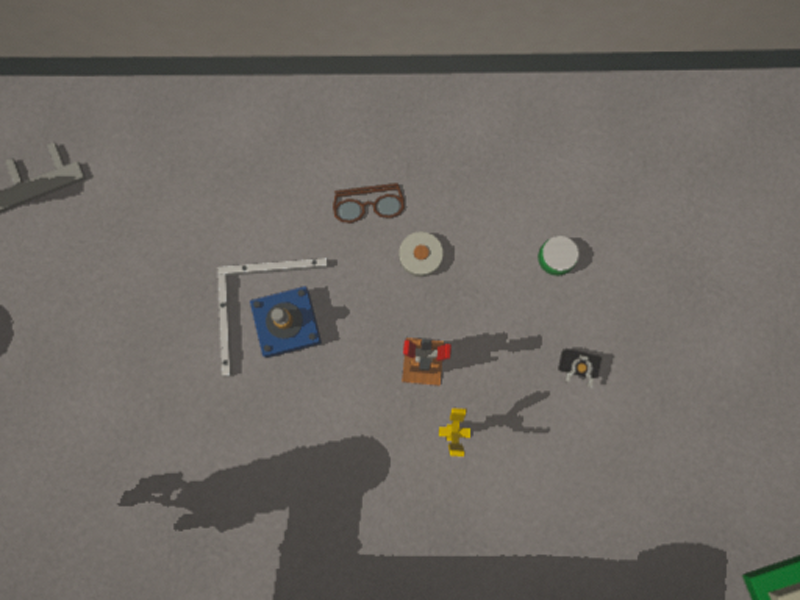

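View pics/scene0.png

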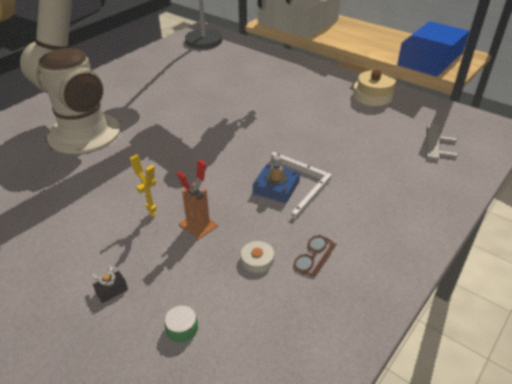

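Run:
```python
from h import *
a=cv2.imread("pics/top0.png")
def crop(x,y,w,h,k):
    c=cv2.resize(a[y:y+h,x:x+w],None,fx=k,fy=k,interpolation=cv2.INTER_CUBIC)
    for i in range(0,w,10): cv2.putText(c,str(x+i),(i*k,8),0,.3,(0,255,255)); cv2.line(c,(i*k,10),(i*k,14),(0,255,255))
    for i in range(10,h,10): cv2.putText(c,str(y+i),(0,i*k+4),0,.3,(0,255,255))
    return c
M=np.zeros((600,800,3),np.uint8)
A=crop(135,160,90,85,5);M[:425,:450]=A
B=crop(250,205,58,95,6);M[:570,452:800]=B
C=crop(345,215,55,28,6);M[430:598,0:330]=C
cv2.imwrite("pics/m1.png",M)
```

```text
(no output)
```

View pics/m1.png

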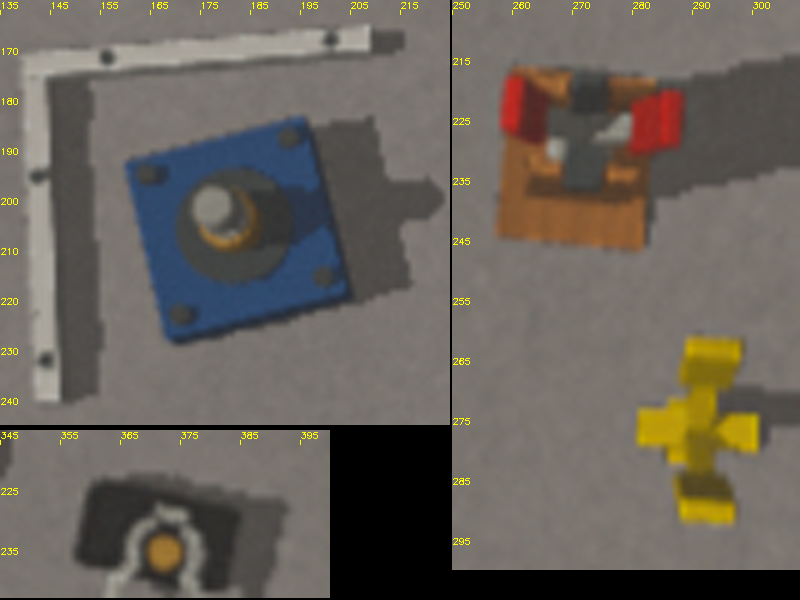

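Run:
```python
from h import *
d=load("top0")
def P(n,u,v,z):
    p=px2w(d,u,v,z); print(n,np.round(p,1)); return p[:2]
c=P("corner",144.8,175.2,18);a=P("wx end",209,170.2,18);b=P("wy end",146.6,240,18)
v=c-a; print("fence yaw from xwall", np.arctan2(-v[0],v[1]), np.linalg.norm(v)); v=c-b; print(np.arctan2(v[1],v[0]),np.linalg.norm(v))
q=[P("b",*x,32) for x in [(160.4,192.4),(196,183.4),(205,219.4),(170,227.6)]]
print("centre",np.mean(q,0))
for i in range(4): e=q[i]-q[(i+1)%4]; print(np.linalg.norm(e),np.arctan2(e[1],e[0]))
P("stub top",177.5,201.5,94)
h=P("hl",262.2,223,160),P("hr",284.3,225,160); v=h[0]-h[1];print(np.mean(h,0),np.linalg.norm(v),np.arctan2(-v[0],v[1]))
P("post",372.5,235.3,38)
for n,u,v in(("s1",257.5,244),("s2",281.7,245.5)): P(n,u,v,10)
P("yellow",291,277,150)
s=arm.read_state(); print(s["position"],R.from_quat(s["ee_rot"]).as_matrix().round(3))
```

```text
corner [653.9 233.5  18. ]
wx end [664.9  76.2  18. ]
wy end [495.  224.2  18. ]
fence yaw from xwall 0.06963112883949069 157.67501027244958
0.058301526624190546 159.20046833360462
b [607.9 191.4  32. ]
b [629.1 106.1  32. ]
b [541.2  83.6  32. ]
b [522.5 166.5  32. ]
centre [575.15823835 136.92774279]
87.95800023554408 1.814467816600992
90.74892520672073 0.24991318380384325
84.96953448027016 -1.3494356882575773
88.92350588779333 -2.8576955723533985
stub top [574.7 139.8  94. ]
hl [515.6 -50.1 160. ]
hr [510.9 -96.6 160. ]
[513.27400252 -73.36505576] 46.68666623631525 -0.10165512520906875
post [ 498.4 -311.9   38. ]
s1 [482.9 -41.1  10. ]
s2 [478.7 -99.3  10. ]
yellow [ 403.2 -108.7  150. ]
[245.38616318 574.39212721 255.45573995] [[ 0.92  -0.393 -0.001]
 [-0.393 -0.92  -0.002]
 [ 0.     0.002 -1.   ]]
```

```bash
python3 -m pendant '[[0,0,0,0,0,-6.7,0],[0,0,0,0,0,-6.7,0],[0,0,0,0,0,-6.7,0],[0,0,0,0,0,-6.8,0],[0.02,0.04,0,0,0,0,0],[0.02,0.04,0,0,0,0,0],[0.02,0.04,0,0,0,0,0],[0.02,0.04,0,0,0,0,0],[0.02,0.04,0,0,0,0,0],[0.02,0.04,0,0,0,0,0]]' && python3 -m pendant '[[0.02,0.04,0,0,0,0,0],[0.02,0.04,0,0,0,0,0],[0.02,0.04,0,0,0,0,0],[0.02,0.04,0,0,0,0,0],[0.02,0.04,0,0,0,0,0],[0.005,0.01,0,0,0,0,0],[0,0,0.03,0,0,0,0],[0,0,0.03,0,0,0,0],[0,0,0,0,0,0,0]]'
python3 - <<'E'
from h import *
s=arm.read_state(); print(s["position"],R.from_quat(s["ee_rot"]).as_matrix().round(3), s["contact_force"])
E
```

```text
clock: 1.15
position: [381.5, 341.3, 256.2]
ee_rot: [0.999, 0.033, -0.0, 0.0]
contact_force: [0.7, 0.9, 0.3]
gripper_width: -0.2
grasp_force: 0.0
clock: 2.05
position: [496.9, 139.2, 192.3]
ee_rot: [0.999, 0.032, -0.004, 0.002]
contact_force: [-0.1, -0.6, -0.5]
gripper_width: 0.2
grasp_force: 0.0
[496.93752324 139.17677481 192.34500678] [[ 0.998  0.065 -0.009]
 [ 0.064 -0.998 -0.004]
 [-0.009  0.003 -1.   ]] [-0.07975857 -0.58790736 -0.48812833]
```

```bash
python3 -m pendant '[[0,0.003,0.04,0,0,0,0],[0,0,0.04,0,0,0,0],[0,0,0.04,0,0,0,0],[0,0,0.03,0,0,0,0],[0,0,0,0,0,0,0],[0.004,0,0,0,0,0,0],[0.004,0,0,0,0,0,0],[0.004,0,0,0,0,0,0],[0.004,0,0,0,0,0,0],[0.004,0,0,0,0,0,0]]' && python3 -m pendant '[[0.004,0,0,0,0,0,0],[0.004,0,0,0,0,0,0],[0.004,0,0,0,0,0,0],[0.004,0,0,0,0,0,0],[0.004,0,0,0,0,0,0]]' && python3 -m pendant '[[0.004,0,0,0,0,0,0],[0.004,0,0,0,0,0,0],[0.004,0,0,0,0,0,0],[0.004,0,0,0,0,0,0]]'
```

```text
clock: 3.05
position: [518.6, 138.3, 46.9]
ee_rot: [0.999, 0.032, -0.002, 0.0]
contact_force: [-7.8, 0.4, 5.7]
gripper_width: -0.0
grasp_force: 3.6
clock: 3.55
position: [536.7, 138.7, 46.3]
ee_rot: [0.999, 0.032, -0.004, 0.001]
contact_force: [-7.4, -0.1, 5.2]
gripper_width: 0.0
grasp_force: 3.9
clock: 3.95
position: [552.7, 139.9, 46.3]
ee_rot: [0.999, 0.032, -0.004, 0.001]
contact_force: [-8.3, 0.3, 5.9]
gripper_width: -0.1
grasp_force: 3.9
```

```bash
python3 -m pendant '[[0.002,0,0,0,0,0,0],[0.002,0,0,0,0,0,0],[0.002,0,0,0,0,0,0]]' && python3 -m pendant '[[0.001,0,0,0,0,0,0],[0.001,0,0,0,0,0,0],[0,0,0,0,0,0,0]]'
python3 - <<'E'
from h import *
d=snap("top","top1"); a=cv2.imread("pics/top1.png"); cv2.imwrite("pics/top1c.png",cv2.resize(a[150:250,125:235],None,fx=6,fy=6,interpolation=cv2.INTER_CUBIC))
E
```

```text
clock: 4.25
position: [554.9, 139.6, 45.7]
ee_rot: [0.999, 0.032, -0.008, 0.002]
contact_force: [-19.6, 3.3, 12.1]
gripper_width: -0.0
grasp_force: 9.3
clock: 4.55
position: [555.1, 139.4, 45.6]
ee_rot: [0.999, 0.032, -0.01, 0.003]
contact_force: [-19.9, 2.6, 14.3]
gripper_width: -0.0
grasp_force: 10.0
```

View pics/top1c.png

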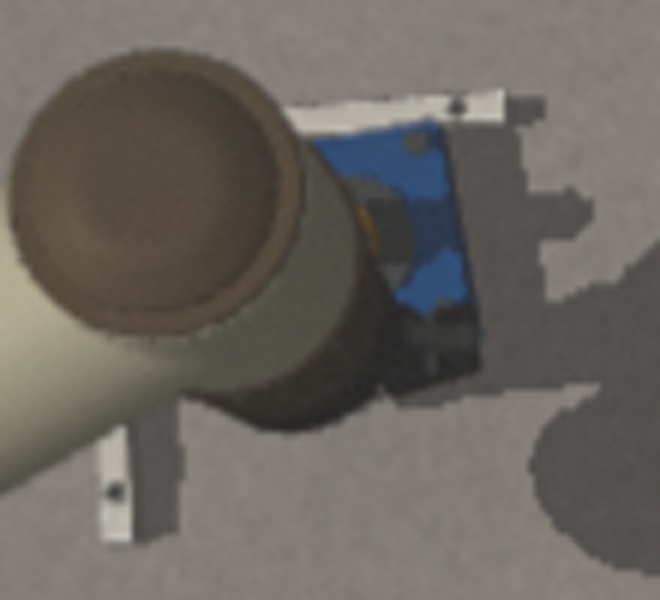

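```bash
python3 - <<'E'
from h import *
d=load("top1")
q=[px2w(d,*x,32)[:2] for x in [(179.2,173.7),(197.5,170.3),(205,210.8)]]
print(np.round(q,1)); e=q[0]-q[1]; print(np.arctan2(-e[0],e[1])); e=q[1]-q[2]; print(np.arctan2(e[1],e[0]),np.linalg.norm(e))
E
python3 -m pendant '[[0.001,0,0,0,0,0,0],[0.002,0,0,0,0,0,0],[0.002,0,0,0,0,0,0],[0,0,0,0,0,0,0]]'
```

```text
[[653.6 147.1]
 [661.6 102.8]
 [561.9  83.8]]
0.17896261543904665
0.1882421925126217 101.48682996979214
clock: 5.0
position: [555.6, 139.0, 45.3]
ee_rot: [0.999, 0.032, -0.014, 0.004]
contact_force: [-31.0, 7.0, 21.9]
gripper_width: -0.2
grasp_force: 15.3
```

```bash
python3 -m pendant '[[-0.01,0,0,0,0,0,0],[-0.01,0,0,0,0,0,0],[0,-0.015,0,0,0,0,0],[0,0,0,0,0,0,0]]' && python3 -m pendant '[[0.004,0,0,0,0,0,0],[0.004,0,0,0,0,0,0],[0.003,0,-0.001,0,0,0,0],[0.002,0,-0.001,0,0,0,0],[0.002,0,-0.001,0,0,0,0]]'
```

```text
clock: 5.4
position: [549.0, 157.5, 47.0]
ee_rot: [0.999, 0.034, 0.002, -0.001]
contact_force: [-0.1, 0.2, -0.3]
gripper_width: 0.1
grasp_force: 0.0
clock: 5.9
position: [553.5, 155.1, 46.0]
ee_rot: [0.999, 0.031, -0.011, 0.002]
contact_force: [-24.1, 12.1, 2.4]
gripper_width: -0.0
grasp_force: 10.6
```

```bash
python3 -m pendant '[[0,-0.003,0,0,0,0,0],[0,-0.003,0,0,0,0,0],[0,-0.003,0,0,0,0,0],[0,-0.003,0,0,0,0,0],[0,-0.003,0,0,0,0,0],[0,0,0,0,0,0,0]]' && python3 -m pendant '[[0,-0.003,0,0,0,0,0],[0,-0.003,0,0,0,0,0],[0,0,0,0,0,0,0]]'
```

```text
clock: 6.5
position: [557.1, 168.9, 46.5]
ee_rot: [0.999, 0.031, -0.006, 0.003]
contact_force: [-7.4, -1.8, -1.4]
gripper_width: -0.1
grasp_force: 3.8
clock: 6.8
position: [555.8, 174.2, 46.2]
ee_rot: [0.999, 0.031, -0.008, 0.003]
contact_force: [-8.8, -2.6, -1.4]
gripper_width: 0.1
grasp_force: 4.5
```

```bash
python3 -m pendant '[[0.002,-0.001,0,0,0,0,0],[0.002,-0.001,0,0,0,0,0],[0,0,0,0,0,0,0]]' && python3 -m pendant '[[-0.01,0,0,0,0,0,0],[-0.04,0,0,0,0,0,0],[-0.04,0,-0.04,0,0,0,0],[-0.01,0.03,-0.05,0,0,0,0],[0,0.05,0,0,0,0,0],[0,0.05,0,0,0,0,0],[0,0.05,0,0,0,0,0],[0,0,0,0,0,0,0]]'
python3 - <<'E'
from h import *
d=snap("top","top2"); a=cv2.imread("pics/top2.png"); cv2.imwrite("pics/top2c.png",cv2.resize(a[150:250,125:235],None,fx=6,fy=6,interpolation=cv2.INTER_CUBIC))
E
```

```text
clock: 7.1
position: [556.1, 174.4, 45.9]
ee_rot: [0.999, 0.03, -0.012, 0.005]
contact_force: [-16.2, -3.5, 5.7]
gripper_width: -0.2
grasp_force: 8.2
clock: 7.9
position: [483.5, -5.8, 127.3]
ee_rot: [1.0, 0.029, 0.001, -0.0]
contact_force: [-0.7, -0.3, -0.5]
gripper_width: 0.1
grasp_force: 0.0
```

View pics/top2c.png

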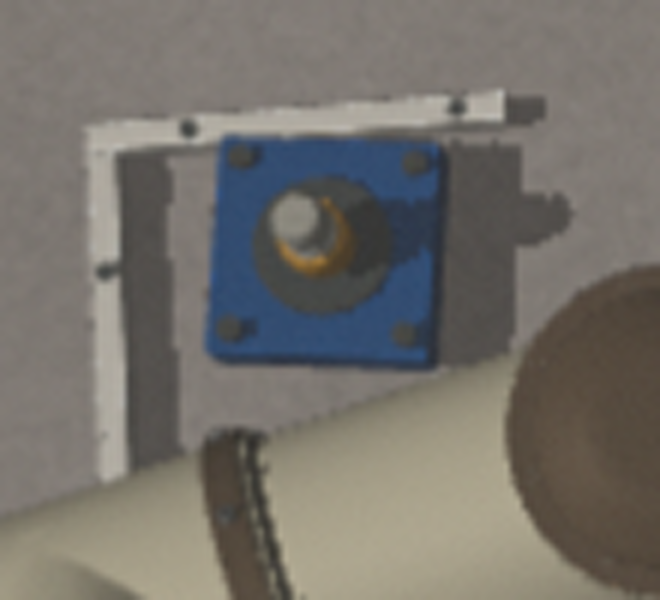

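Run:
```python
from h import *
d=load("top2")
q=[px2w(d,125+x/6,150+y/6,32)[:2] for x,y in [(222,138),(443,143),(437,365),(208,357)]]
print(np.round(q,1),np.mean(q,0))
for i in range(4): e=q[i]-q[(i+1)%4]; print(np.linalg.norm(e),np.arctan2(e[1],e[0]))
print(px2w(d,125+120/6,150+152/6,18))
```

```text
[[655.7 188.8]
 [652.7  99.5]
 [562.  100.9]
 [566.3 192.1]] [609.18504494 145.3308667 ]
89.3315292021201 1.5371576269304685
90.75381333609803 -0.01617003342986526
91.3025968927608 -1.617452658121951
89.55225478362154 3.1037322236520093
[653.56499533 233.00292894  18.        ]
```

```bash
python3 -m pendant '[[0,-0.03,0,0,0,0,0],[0.02,-0.027,0,0,0,0,0],[0.04,0,0,0,0,0,0],[0.04,0,0,0,0,0,0],[0.039,0,0,0,0,0,0],[0,0,0.04,0,0,0,0],[0,0,0.039,0,0,0,0],[0,0,0,0,0,0,0]]' && python3 -m pendant '[[0,-0.004,0,0,0,0,0],[0,-0.004,0,0,0,0,0],[0,-0.004,0,0,0,0,0],[0,-0.004,0,0,0,0,0],[0,-0.004,0,0,0,0,0],[0,-0.004,0,0,0,0,0],[0,-0.002,0,0,0,0,0]]'
```

```text
clock: 8.75
position: [614.7, 64.8, 42.1]
ee_rot: [0.999, 0.033, -0.006, 0.001]
contact_force: [-1.1, 0.3, -0.1]
gripper_width: 0.1
grasp_force: 0.0
clock: 9.45
position: [616.4, 91.1, 48.2]
ee_rot: [0.999, 0.033, 0.0, -0.0]
contact_force: [-0.4, -0.3, -0.2]
gripper_width: 0.2
grasp_force: 0.0
```

```bash
python3 -m pendant '[[0,-0.004,0,0,0,0,0],[0,-0.004,0,0,0,0,0],[0,-0.004,0,0,0,0,0],[0,-0.004,0,0,0,0,0]]' && python3 -m pendant '[[0,-0.004,0,0,0,0,0],[0,-0.004,0,0,0,0,0],[0,-0.004,0,0,0,0,0],[0,-0.004,0,0,0,0,0]]'
```

```text
clock: 9.85
position: [615.2, 106.3, 47.9]
ee_rot: [0.999, 0.033, -0.0, 0.0]
contact_force: [0.3, -5.1, 0.4]
gripper_width: -0.6
grasp_force: 2.3
clock: 10.25
position: [614.1, 122.9, 47.9]
ee_rot: [0.999, 0.033, -0.0, 0.0]
contact_force: [0.1, -4.0, 1.0]
gripper_width: 0.1
grasp_force: 2.1
```

```bash
python3 -m pendant '[[0,-0.003,0,0,0,0,0],[0,-0.003,0,0,0,0,0],[0,-0.002,0,0,0,0,0]]' && python3 -m pendant '[[0,-0.002,0,0,0,0,0],[0,-0.002,0,0,0,0,0],[0,-0.002,0,0,0,0,0]]'
```

```text
clock: 10.55
position: [614.3, 130.0, 48.3]
ee_rot: [0.999, 0.033, 0.0, 0.001]
contact_force: [4.7, -12.4, 2.3]
gripper_width: 0.1
grasp_force: 5.1
clock: 10.85
position: [617.3, 133.2, 49.8]
ee_rot: [0.999, 0.033, 0.003, 0.002]
contact_force: [13.6, -24.8, 2.2]
gripper_width: 0.2
grasp_force: 12.3
```

```bash
python3 -m pendant '[[0.003,0,0,0,0,0,0],[0.003,0,0,0,0,0,0],[0.002,0,0,0,0,0,0],[0,0,0,0,0,0,0]]' && python3 -m pendant '[[0,0.01,0,0,0,0,0],[0,0.04,0,0,0,0,0],[-0.02,0.04,-0.03,0,0,0,0],[-0.04,0,-0.03,0,0,0,0],[-0.05,0,0,0,0,0,0],[-0.05,0,0,0,0,0,0],[0,0,0,0,0,0,0]]'
python3 - <<'E'
from h import *
d=snap("top","top3"); a=cv2.imread("pics/top3.png"); cv2.imwrite("pics/top3c.png",cv2.resize(a[150:250,125:235],None,fx=6,fy=6,interpolation=cv2.INTER_CUBIC))
E
```

```text
clock: 11.25
position: [619.3, 132.8, 48.6]
ee_rot: [0.999, 0.032, -0.003, 0.003]
contact_force: [-2.7, -17.6, 8.5]
gripper_width: -0.0
grasp_force: 4.7
clock: 11.95
position: [460.1, 38.1, 104.4]
ee_rot: [0.999, 0.032, -0.004, 0.0]
contact_force: [1.3, -0.2, 0.4]
gripper_width: 0.1
grasp_force: 0.0
```

View pics/top3c.png

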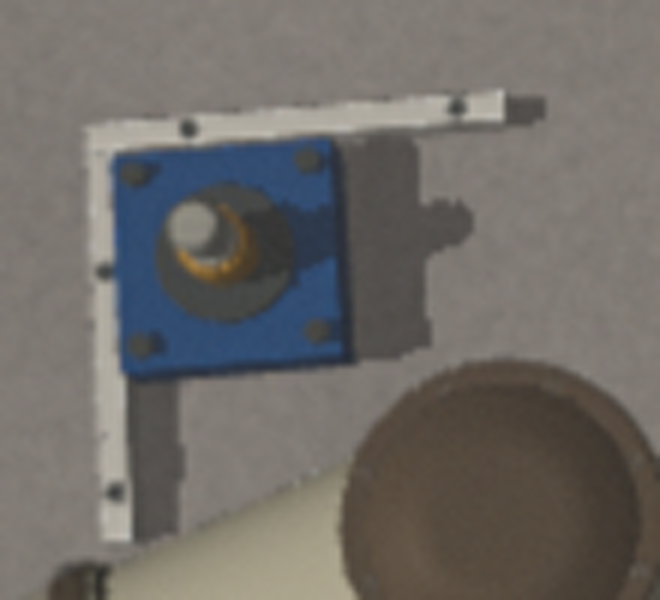

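Run:
```python
from h import *
d=load("top3")
q=[px2w(d,125+x/6,150+y/6,32)[:2] for x,y in [(112,154),(330,140),(350,360),(122,379)]]
print(np.round(q,1),np.mean(q,0))
for i in range(4): e=q[i]-q[(i+1)%4]; print(np.linalg.norm(e),np.arctan2(e[1],e[0]))
print(px2w(d,125+200/6,150+225/6,94))
```

```text
[[649.6 232.9]
 [654.5 145.2]
 [564.4 135.6]
 [557.8 226. ]] [606.55964598 184.92341566]
87.86831372424287 1.626479893308077
90.5610055665456 0.10540967355032374
90.65475412444766 -1.4978351479192937
92.03151703496613 -3.0671265815994415
[607.51049823 183.90344333  94.        ]
```

```bash
python3 -m pendant '[[0.02,-0.046,0,0,0,0,0],[0.03,-0.035,0,0,0,0,0],[0.029,-0.035,0,0,0,0,0],[0,-0.022,0.02,0,0,0,0],[0,0,0.038,0,0,0,0],[0,0,0,0,0,0,0],[0,0,0,0,0,0,0]]' && python3 -m pendant '[[0.004,0,0,0,0,0,0],[0.004,0,0,0,0,0,0],[0.004,0,0,0,0,0,0],[0.004,0,0,0,0,0,0],[0.002,0,0,0,0,0,0]]'
```

```text
clock: 12.7
position: [539.1, 183.1, 47.5]
ee_rot: [0.999, 0.033, -0.0, 0.0]
contact_force: [0.7, -0.3, 0.8]
gripper_width: 0.4
grasp_force: 0.0
clock: 13.2
position: [554.3, 182.5, 48.2]
ee_rot: [0.999, 0.032, -0.003, 0.001]
contact_force: [-8.9, -0.0, 7.7]
gripper_width: -0.5
grasp_force: 4.6
```

```bash
python3 -m pendant '[[0.002,0,0,0,0,0,0],[0.002,0,0,0,0,0,0],[0,0,0,0,0,0,0]]' && python3 -m pendant '[[0.002,0,0,0,0,0,0],[0,0,0,0,0,0,0]]'
```

```text
clock: 13.5
position: [556.5, 182.3, 48.0]
ee_rot: [0.999, 0.032, -0.005, 0.002]
contact_force: [-10.9, -0.2, 8.2]
gripper_width: 0.4
grasp_force: 5.6
clock: 13.7
position: [556.7, 182.2, 48.0]
ee_rot: [0.999, 0.032, -0.006, 0.002]
contact_force: [-16.4, 2.5, 12.5]
gripper_width: 0.2
grasp_force: 8.1
```

```bash
python3 -m pendant '[[0.002,0,0,0,0,0,0],[0,-0.001,0,0,0,0,0],[0,0,0,0,0,0,0]]' && python3 -m pendant '[[-0.01,0,0,0,0,0,0],[-0.04,0,0,0,0,0,0],[-0.04,0.04,-0.04,0,0,0,0],[-0.01,0.04,-0.04,0,0,0,0],[0,0.04,-0.04,0,0,0,0],[0,0,-0.04,0,0,0,0],[0,0,-0.04,0,0,0,0],[0,0,0,0,0,0,0]]'
python3 - <<'E'
from h import *
d=snap("top","top4"); a=cv2.imread("pics/top4.png")
M=np.zeros((540,800,3),np.uint8)
M[:,:400]=cv2.resize(a[160:225,138:188],(400,540),interpolation=cv2.INTER_CUBIC)[:540]
e=snap("scene","scene4"); b=cv2.imread("pics/scene4.png")
uv=w2px(e,[612,186,30]); u,v=uv.astype(int); print(u,v)
c=b[v-45:v+45,u-34:u+33]; M[:,400:]=cv2.resize(c,(400,540),interpolation=cv2.INTER_CUBIC)
cv2.imwrite("pics/m4.png",M)
E
```

```text
clock: 14.0
position: [556.8, 182.3, 47.9]
ee_rot: [0.999, 0.032, -0.008, 0.003]
contact_force: [-19.6, 1.1, 15.7]
gripper_width: 0.1
grasp_force: 10.0
clock: 14.8
position: [487.2, 81.2, 233.7]
ee_rot: [0.999, 0.033, 0.007, -0.002]
contact_force: [0.5, 0.5, 1.1]
gripper_width: -0.0
grasp_force: 0.0
299 174
```

View pics/m4.png

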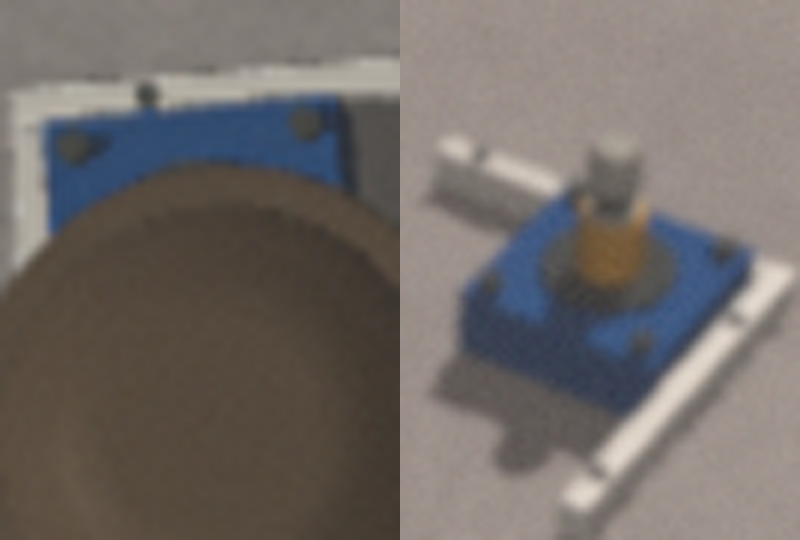

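```bash
python3 -m pendant '[[0,0,-0.02,0,0,8.4,0.0854],[0.01,0.04,0,0,0,0,0.0854],[0.01,0.04,0,0,0,0,0.0854],[0.01,0.04,0,0,0,0,0.0854],[0,0.034,0,0,0,0,0.0854],[0,0,0,0,0,0,0.0854],[0,0,0,0,0,0,0.0854],[0,0,0,0,0,0,0.0854]]'
python3 - <<'E'
from h import *
d=snap("top","top5"); e=snap("wrist","wrist5"); s=arm.read_state(); print(s["position"],R.from_quat(s["ee_rot"]).as_matrix()[:,0])
print(w2px(e,[514,-73,165]),w2px(e,[514,-73,115]),e["xyz"])
a=cv2.imread("pics/top5.png"); h=cv2.cvtColor(a,cv2.COLOR_BGR2HSV)
m=cv2.inRange(h,(100,100,70),(125,255,255)); n,l,st,c=cv2.connectedComponentsWithStats(m)
i=1+st[1:,4].argmax(); print(st[i])
k=(l==i).astype(np.uint8); p=cv2.findContours(k,0,1)[0][0]; hull=cv2.convexHull(p)
b=cv2.boxPoints(cv2.minAreaRect(hull)); q=np.array([px2w(d,*x,32)[:2] for x in b]); print(np.round(b,1).tolist(),np.round(q,1).tolist(),q.mean(0))
img=cv2.imread("pics/wrist5.png"); cv2.imwrite("pics/w5.png",cv2.resize(img,(800,600),interpolation=cv2.INTER_CUBIC))
hh=cv2.cvtColor(img,cv2.COLOR_BGR2HSV); r=cv2.inRange(hh,(0,150,60),(6,255,255))|cv2.inRange(hh,(174,150,60),(180,255,255))
n,l,st,c=cv2.connectedComponentsWithStats(r)
for j in range(1,n):
    if st[j,4]>60: print(st[j],c[j])
E
```

```text
clock: 15.7
position: [500.7, -74.8, 245.9]
ee_rot: [0.999, -0.04, -0.001, 0.0]
contact_force: [-0.1, 1.0, -0.6]
gripper_width: 85.6
grasp_force: 0.0
[500.95398756 -74.43614494 246.41523082] [ 9.96849152e-01 -7.93184488e-02 -5.93943460e-04]
[259.71364002 192.62320729] [260.0797982  177.49327229] [572.45152367 -79.21232045 363.44772849]
[144 173  37  22 315]
[[141.89999389648438, 175.39999389648438], [178.10000610351562, 169.3000030517578], [181.1999969482422, 188.0], [145.0, 194.0]] [[650.4, 237.2], [664.5, 150.0], [618.2, 141.7], [604.4, 228.3]] [634.36593183 189.3109566 ]
[215 170  25  34 605] [226.40826446 186.05785124]
[273 171  24  34 582] [284.84879725 187.50343643]
```

View pics/w5.png

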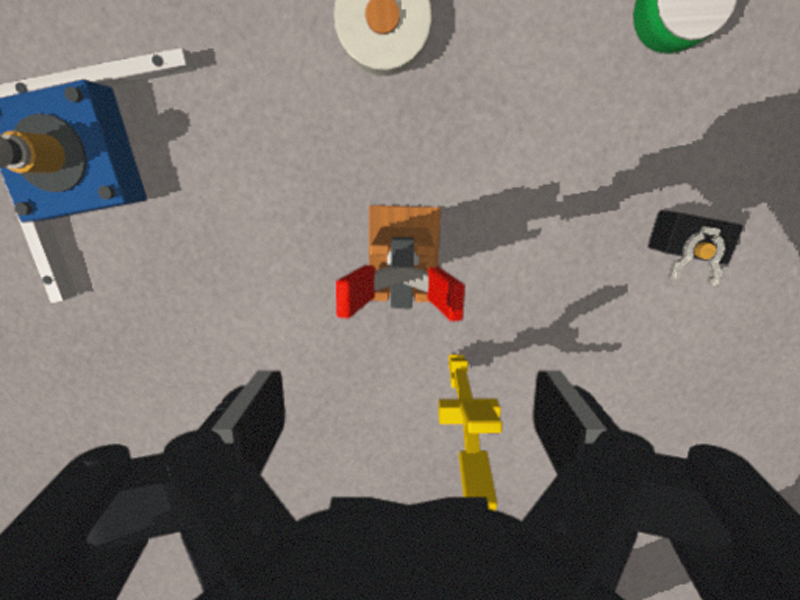

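Run:
```python
from h import *
e=load("wrist5")
W=lambda u,v,z:px2w(e,u*.64,v*.64,z)[:2]
l=[W(337,280,170),W(340,318,170)]; r=[W(464,288,170),W(462,320,170)]
print(np.round([l,r],1).tolist()); L=np.mean(l,0);Rr=np.mean(r,0);v=L-Rr
print("mid",(L+Rr)/2,np.linalg.norm(v),np.arctan2(-v[0],v[1]))
# boss ends at z=22+78+7=107 top: front (near robot) and back
a,b=W(402,306,107),W(402,240,107); print("boss",a,b,np.mean([a,b],0),np.linalg.norm(a-b))
# stand base far edge top
print("base far", W(370,206,10),W(440,207,10))
# block corners z=32 & fence
print("block", W(12,222,32),W(140,201,32),W(95,82,32)); print("stub top",W(10,150,94))
print("fence", W(185,50,18))
# ring
print("post",W(706,250,38),"rb corners",W(660,210,30),W(741,225,30),W(650,246,30),W(733,262,30))
print("ears",W(677,272,32.5),W(714,280,32.5), "ring back",W(708,232,35))
```

```text
[[[528.3, -41.8], [509.5, -40.9]], [[519.6, -101.0], [503.8, -99.3]]]
mid [515.29530008 -70.77270797] 59.25350800576181 -0.12196874389536327
boss [493.80780784 -68.51463747] [535.42630003 -72.06775364] [514.61705393 -70.29119556] 41.76988780397506
base far [551.23684321 -45.70327033] [ 545.81640956 -102.57378864]
block [564.92069581 236.60025114] [571.43095404 128.78669421] [657.11375649 141.13939065]
stub top [609.30019617 164.11659605]
fence [675.23030348  77.31886864]
post [ 499.09685927 -306.42275942] rb corners [ 531.85114142 -271.95570037] [ 515.31020602 -338.13538736] [ 504.03312946 -266.17773306] [ 485.67543403 -335.52879388]
ears [ 481.61525937 -288.45900305] [ 472.49760924 -319.74226772] ring back [ 512.62661926 -308.51361743]
```

```bash
python3 -m pendant '[[0.014,-0.004,0,0,0,0.6,0.0854],[0,0,0.03,0,0,0,0.0854],[0,0,0.03,0,0,0,0.0854],[0,0,0.02,0,0,0,0.0854],[0,0,0.002,0,0,0,0.0854],[0,0,0,0,0,0,0.0854],[0,0,0,0,0,0,0.07]]' && python3 -m pendant '[[0,0,0,0,0,0,0.062],[0,0,0,0,0,0,0.059],[0,0,0,0,0,0,0.059],[0,0,0,0,0,0,0.059]]'
```

```text
clock: 16.5
position: [516.2, -72.0, 166.2]
ee_rot: [0.999, -0.045, 0.001, -0.0]
contact_force: [0.4, -0.3, -0.2]
gripper_width: 73.1
grasp_force: 0.0
clock: 16.9
position: [516.7, -72.5, 167.9]
ee_rot: [0.999, -0.045, 0.003, -0.0]
contact_force: [-1.4, 0.7, 8.2]
gripper_width: 59.3
grasp_force: 7.2
```

```bash
python3 -m pendant '[[0,0,-0.01,0,0,0,0.059],[0,0,-0.02,0,0,0,0.059],[0,0,-0.03,0,0,0,0.059],[0,0,-0.03,0,0,0,0.059],[0,0,-0.03,0,0,0,0.059],[0,0,-0.01,0,0,0,0.059],[0,0,0,0,0,0,0.059],[0,0,0,0,0,0,0.059]]'
python3 - <<'E'
from h import *
d=snap("top","top6"); e=snap("wrist","wrist6"); f=snap("scene","scene6"); s=arm.read_state(); print(s["position"],s["contact_force"],s["grasp_force"],s["gripper_width"])
a=cv2.imread("pics/wrist6.png");b=cv2.imread("pics/scene6.png");M=np.zeros((600,800,3),np.uint8)
M[:300,:400]=cv2.resize(a,(400,300),interpolation=cv2.INTER_AREA)
p=s["position"]; u,v=w2px(f,[p[0],p[1],p[2]-60]).astype(int); print(u,v)
c=b[max(v-75,0):v+75,u-50:u+50]; M[:600,400:]=cv2.resize(c,(400,600),interpolation=cv2.INTER_CUBIC)
u,v=250,60
M[300:,:400]=cv2.resize(a[100:250,160:360],(400,300),interpolation=cv2.INTER_CUBIC)
cv2.imwrite("pics/m6.png",M)
E
```

```text
clock: 17.7
position: [514.3, -72.3, 293.3]
ee_rot: [0.999, -0.046, -0.001, -0.0]
contact_force: [0.9, 0.6, -2.4]
gripper_width: 58.9
grasp_force: 4.9
[514.43170264 -72.46967049 292.93919552] [ 0.18783     0.704523   -1.86787751] 4.939294480718672 59.075323560120815
187 140
```

View pics/m6.png

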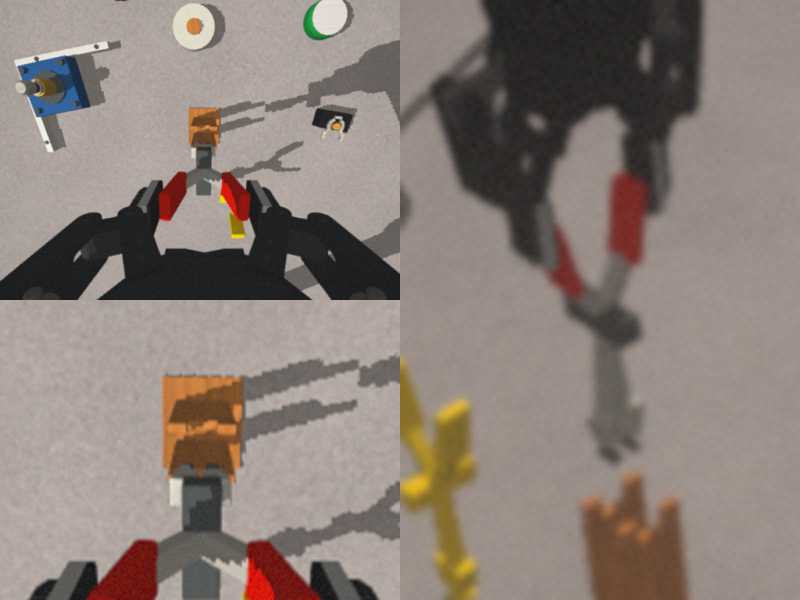

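```bash
python3 -m pendant '[[0,0.01,0,0,0,0,0.059],[0,0.025,0,0,0,0,0.059],[-0.005,0.025,0,0,0,0,0.059],[-0.007,0.025,0,0,0,0,0.059],[-0.007,0.025,0,0,0,0,0.059],[-0.007,0.025,0,0,0,0,0.059],[-0.007,0.025,0,0,0,0,0.059],[-0.007,0.025,0,0,0,0,0.059],[-0.006,0.025,0,0,0,0,0.059],[-0.006,0.02,0,0,0,0,0.059],[0,0.013,0,0,0,0,0.059],[0,0,0,0,0,0,0.059]]'
python3 - <<'E'
from h import *
d=load("top0")
q=np.array([px2w(d,*x,30)[:2] for x in [(360,223.8),(385,229.2),(383,241.7),(358,237)]]);print(q.round(1).tolist())
for i in range(4): e=q[i]-q[(i+1)%4]; print(np.linalg.norm(e),np.arctan2(e[1],e[0]))
e=snap("wrist","wrist7");s=arm.read_state(); print(s["position"],R.from_quat(s["ee_rot"]).as_matrix()[:,0],s["gripper_width"],w2px(e,[498.5,-309,38]))
d7=snap("top","top7")
a=cv2.imread("pics/top7.png"); h=cv2.cvtColor(a,cv2.COLOR_BGR2HSV)
m=cv2.inRange(h,(100,110,95),(125,255,255))
k=m[:,130:230]; 
print("blueV")
p=cv2.findContours(m,0,1)[0]; p=max(p,key=cv2.contourArea); hull=cv2.convexHull(p)
b=cv2.boxPoints(cv2.minAreaRect(hull)); q=np.array([px2w(d7,*x,32)[:2] for x in b]); print(np.round(b,1).tolist(),np.round(q,1).tolist(),q.mean(0))
E
```

```text
clock: 19.05
position: [440.9, -311.2, 294.2]
ee_rot: [0.999, -0.047, -0.0, 0.0]
contact_force: [-0.9, -0.3, -1.8]
gripper_width: 59.0
grasp_force: 4.9
[[526.8, -285.8], [513.4, -344.4], [483.8, -337.8], [495.5, -279.4]]
60.10133150444323 1.344394142088127
30.30494057921489 -0.2189325870460531
59.54232181741091 -1.7682661691104418
32.036802484643175 2.9404857158418616
[ 441.08771783 -310.36795253  294.23242263] [ 9.95686207e-01 -9.27800501e-02 -9.16312179e-04] 58.84369998155145 [256.80324886 123.82444779]
blueV
[[142.3000030517578, 174.1999969482422], [178.60000610351562, 171.0], [181.6999969482422, 206.60000610351562], [145.39999389648438, 209.6999969482422]] [[653.3, 236.2], [660.2, 148.7], [572.7, 139.8], [566.0, 226.1]] [613.06002518 187.7080303 ]
```

Run:
```python
from h import *
a=cv2.imread("pics/wrist7.png"); h=cv2.cvtColor(a,cv2.COLOR_BGR2HSV)
u0,v0=225,95
for v in range(v0,v0+62):
    print(v,''.join('O' if (h[v,u,1]>110 and 5<h[v,u,0]<30) else ' .:-=+*#%@'[min(9,int(a[v,u].mean()/25))] for u in range(u0,u0+66)))
```

```text
95 *******************************************************#**********
96 **********************************#************#******************
97 ************************************==*********#***#************#*
98 ******************************+===========+**##*******************
99 **************************=========-=-=======***+*************####
100 ************************+====-======-=-====-=====+===*************
101 ***********************==-===============================*+=+*****
102 **************=--==---=--====================================+====
103 *************+:..::..:::-------===============================---=
104 *****#*******=:...........:::-------================-==========-==
105 *****#*******=...................:::-----===========-=========-===
106 *************-........................:::------=============--====
107 *************-...............................::-------============
108 *************-.....................................::--=--===-====
109 *************:..............:--::.::..................-===========
110 *************:........:.....-**++++=
[... 2596 characters left out ...]
**********#****#*#*#*#**************#**********####*******###
148 *+++***********#****##***##**************#*#**##***####*#********#
149 +=====+**********#*******###***************####**#*###*###*******#
150 ===-===*********#***#*****######***##*#****###*****#######**#****#
151 =======*******************##########*##*****###****##########*****
152 =--====********************#############******#****#########******
153 =====++*************##*****#############*****##********#####******
154 =====*******#******###************###*##*****###*#*****###******#*
155 ==+++******###*****###******************#*#*###*##**#*####****####
156 =+*********#*##**#####*************#******##**#######**####**#####
```

Run:
```python
from h import *
e=load("wrist7")
W=lambda u,v,z:px2w(e,u,v,z)[:2]
po=W(256,123.3,38); l=W(241.3,137,35); r=W(266.7,139.5,35); b=W(258.5,111.5,35)
lt=W(241,141.5,35); rt=W(267,145,35)
print("post",po,"ears",l,r,np.linalg.norm(l-r),"tips",lt,rt,"back",b)
v=l-r; print("yaw ears",np.arctan2(-v[0],v[1])); v=b-(l+r)/2; print("yaw axis",np.arctan2(v[1],v[0]),np.linalg.norm(v))
c=[W(225+13.5,102.5,30),W(225+53.5,108.5,30),W(225+50,131.5,30)]
v=c[0]-c[1]; print("corners",np.round(c,1).tolist(),np.linalg.norm(v),np.arctan2(-v[0],v[1])); v=c[1]-c[2];print(np.linalg.norm(v),np.arctan2(v[1],v[0]))
# ring band inner/outer at row 123: left 19.5-24 right 37.5-43
print("ring outer L/R row123",W(225+19.7,123,35),W(225+43,123,35))
```

```text
post [ 499.2806872  -307.99975693] ears [ 482.98866678 -286.13810627] [ 476.33895526 -320.33844918] 34.84081111144673 tips [ 476.98697315 -285.03091363] [ 468.85718829 -320.08036288] back [ 514.07745517 -312.77204206]
yaw ears -0.19203801101298784
yaw axis -0.27025661982759475 35.70982450372982
corners [[528.2, -287.2], [515.4, -339.9], [485.6, -332.7]] 54.1947601568452 -0.23794532659978077
30.664778621160927 -0.23567710210053702
ring outer L/R row123 [ 501.01584779 -292.82542861] [ 498.03588579 -324.04560433]
```

```bash
python3 -m pendant '[[0,0,0,0,0,3.6,0.059],[0,0,0,0,0,3.7,0.059],[0.01,-0.004,0,0,0,0,0.059],[0.015,-0.005,0,0,0,0,0.059],[0.0135,-0.005,0.01,0,0,0,0.059],[0,0,0.025,0,0,0,0.059],[0,0,0.025,0,0,0,0.059],[0,0,0.02,0,0,0,0.059],[0,0,0.014,0,0,0,0.059],[0,0,0,0,0,0,0.059],[0,0,0,0,0,0,0.059]]'
python3 - <<'E'
from h import *
s=arm.read_state(); m=R.from_quat(s["ee_rot"]).as_matrix(); print(s["position"],m.round(3).tolist(),s["gripper_width"],s["contact_force"])
f=snap("scene","scene8"); e=snap("wrist","wrist8"); t=snap("top","top8")
p=s["position"]
for n,z in(("tips",54),("gap",32.5)): print(n,w2px(f,[480.2,-303.5,z]))
print("post",w2px(f,[499.3,-308,38]))
b=cv2.imread("pics/scene8.png");u,v=w2px(f,[490,-305,50]).astype(int)
M=np.zeros((600,800,3),np.uint8); c=b[v-38:v+37,u-30:u+30]; M[:,:480]=cv2.resize(c,(480,600),interpolation=cv2.INTER_CUBIC); print("crop origin",u-30,v-38,"x8")
w=cv2.imread("pics/wrist8.png"); M[:400,482:]=cv2.resize(w[60:260,180:339],(318,400),interpolation=cv2.INTER_CUBIC)
cv2.imwrite("pics/m8.png",M)
E
```

```text
clock: 20.25
position: [482.8, -304.2, 200.4]
ee_rot: [0.994, -0.109, -0.0, 0.0]
contact_force: [0.3, 0.6, -1.8]
gripper_width: 59.0
grasp_force: 4.9
[ 482.79057159 -304.23340062  200.35163614] [[0.976, -0.216, -0.001], [-0.216, -0.976, -0.0], [-0.001, 0.0, -1.0]] 59.01882128954575 [ 0.30378128  0.63054147 -1.77846593]
tips [100.73336295 264.48049608]
gap [103.09616958 271.61463818]
post [106.8690828  275.94653978]
crop origin 73 230 x8
```

View pics/m8.png

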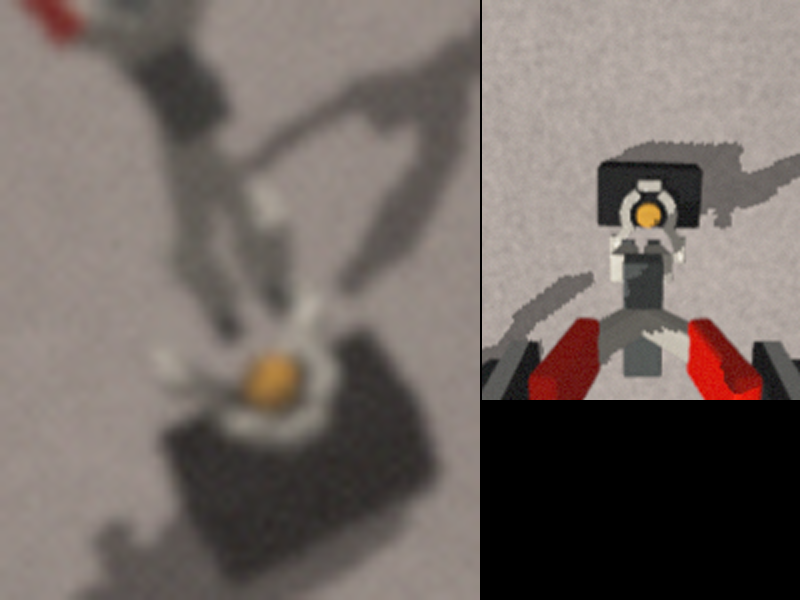

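Run:
```python
from h import *
f=load("scene8");e=load("wrist8")
S=lambda x,y,z:px2w(f,73+x/8,230+y/8,z).round(1)
print("feet bottoms z45",S(232,330,45),S(280,305,45), "z50",S(232,330,50),S(280,305,50),"z40",S(232,330,40),S(280,305,40))
print("ears z35",S(165,360,35),S(310,300,35),"post z38",S(272,378,38))
w=cv2.imread("pics/wrist8.png"); 
Wp=lambda x,y,z:px2w(e,180+(x-482)/2,60+y/2,z).round(1)
print("wrist post",Wp(648,214,38),"tips",Wp(625,246,50),Wp(655,246,50),"backlug",Wp(650,186,35))
h=cv2.cvtColor(w,cv2.COLOR_BGR2HSV)
for v in range(150,192): print(v,''.join('O' if (h[v,u,1]>110 and 5<h[v,u,0]<30) else ' .:-=+*#%@'[min(9,int(w[v,u].mean()/25))] for u in range(232,296)))
```

```text
feet bottoms z45 [ 488.2 -309.2   45. ] [ 491.2 -297.    45. ] z50 [ 492.4 -311.1   50. ] [ 495.4 -299.    50. ] z40 [ 484.  -307.2   40. ] [ 487.  -294.9   40. ]
ears z35 [ 474.5 -321.2   35. ] [ 487.4 -287.3   35. ] post z38 [ 502.1 -309.9   38. ]
wrist post [ 499.5 -308.4   38. ] tips [ 488.1 -293.8   50. ] [ 484.8 -308.8   50. ] backlug [ 513.2 -312.5   35. ]
150 *****+:..................:=++++==++++-....................-=====
151 *****+:..................-+##########=...................:-=====
152 *****+:..................-*##########=...................:-=====
153 *****+:..................-*##########=...................:-=====
154 *****+:................:--+**#######*=:..................:==-==-
155 *****=...............:-=+--==**++++++===:................:======
156 *****+:..............-+*#*-..:::::::-=**=:.. ............:======
157 *****=:.............-+*###*:. .....:=*##*=:..............:======
158 *****+:............-*######-.......-*####*=:.. ..........:======
159 *****+:...........-*######+:.......:+#####*-.............:======
160 *****=:...........=######*:.........:+*#
[... 1463 characters left out ...]
#*********
182 *****#*****##%%@#+------=+***+=-::---=+****======+**###*****#***
183 ***********###%#+--------=***=--------=+***+===+***********#****
184 ***********#%#*+----------+**----------=****===+#*********#*****
185 ************#*=-----------+**-----------=+**==**#***********#***
186 ************#+------::-:::=+=-::---------=++**%##***********##**
187 ************##***++:.....::::.:::::.::-====*##%%#***********###*
188 ***********#%%%%%##-.................:-====+##%@#***********###*
189 ******#*****%%%%%%#-..:.:............:-====+##%@#***#******###**
190 ************%%%%%%*:..:::....:.......:-====+###%#+*********#***#
191 ************#%%%%%+-:::::::::::.:::.:.:====+####**###******#####
```

Run:
```python
from h import *
e=load("wrist8"); m=np.array([[.976,-.216],[-.216,-.976]])
W=lambda u,v,z:px2w(e,u,v,z)[:2]
po=W(232+30.8,167,38)
for z in(40,43,45,48): print(z,"feet +x edge rel post, tool xy",(m@(W(252.5,178.7,z)-po)).round(1),(m@(W(265.5,178.7,z)-po)).round(1))
for n,u,v in(("earL1",246.3,181.5),("earL2",247,189.5),("earR1",276,178),("earR2",278.3,188.5),("back",263,152.5)): print(n,(m@(W(u,v,35)-po)).round(1))
for n,u in (("ringL",248),("ringR",277)): print(n,(m@(W(u,166,35)-po)).round(1))
print("post rel TCP", m@(po-np.array([482.8,-304.2])))
```

```text
40 feet +x edge rel post, tool xy [-12.1 -10.8] [-12.1   2.8]
43 feet +x edge rel post, tool xy [-11.4 -10.7] [-11.4   2.8]
45 feet +x edge rel post, tool xy [-10.9 -10.7] [-10.9   2.8]
48 feet +x edge rel post, tool xy [-10.2 -10.6] [-10.2   2.7]
earL1 [-16.4 -17.7]
earL2 [-25.3 -17.1]
earR1 [-12.5  14.2]
earR2 [-24.2  16.8]
back [14.8  0.2]
ringL [  0.5 -15.6]
ringR [ 0.5 15. ]
post rel TCP [17.17744202  0.29629372]
```

```bash
python3 -m pendant '[[-0.0015,0.003,0,0,0,0,0.059],[0,0,0,0,0,0,0.059],[0,0,0.006,0,0,0,0.059],[0,0,0.006,0,0,0,0.059],[0,0,0.006,0,0,0,0.059],[0,0,0,0,0,0,0.059],[0,0,0,0,0,0,0.059]]'
python3 - <<'E'
from h import *
s=arm.read_state(); print(s["position"],s["contact_force"],s["wrist_torque"])
e=snap("wrist","wrist9");snap("scene","scene9"); w=cv2.imread("pics/wrist9.png");h=cv2.cvtColor(w,cv2.COLOR_BGR2HSV)
for v in range(150,200): print(v,''.join('O' if (h[v,u,1]>110 and 5<h[v,u,0]<30) else ' .:-=+*#%@'[min(9,int(w[v,u].mean()/25))] for u in range(230,296)))
E
```

```text
clock: 21.1
position: [479.7, -307.0, 182.5]
ee_rot: [0.994, -0.109, -0.0, -0.0]
contact_force: [-0.2, -0.4, -1.3]
gripper_width: 59.3
grasp_force: 4.9
[ 479.68694037 -306.98144189  182.45142506] [-0.21627872 -0.40487134 -1.30197124] [ 0.01761544 -0.03620844 -0.04973855]
150 **+:....................-*****+****++:....................:=======
151 **+:...................:=############:... ................:=======
152 **+:...................:=############:....................:=======
153 **+:...................:=############:....................:====--=
154 **+:.................:---+*##*******+::...................:==-====
155 **+:................:=*+:--++=======-=+-. . ..............:=======
156 ***:...............-+*##+:....:...::=*#*-.. ..............:=======
157 ***:..............-+*###*=........:=*###*-. . ............:=======
158 ***:.............-+######+:.......:+#####+-...............:=======
159 ***:............:=*#####*=:.......:=*#####*-.  ...........-=======
160 ***:............-*#####+-......... :=*#####+: ............:=======
161 ***:...........:=#####+-...:OOOOOO..:=*####
[... 2021 characters left out ...]
*****#%@%@%%%%%+:.::::::..::..:::.:-=======**********#*####**
191 **********#%@%@%%%%#+-::::::::::::::.::.:====+**#**##*******###***
192 **********##%#@%%%%%+-----------:::::::::===+*###*###*******###**#
193 ******#******#%%%%%#+-----------:::::::::====*##**#********#######
194 ****###******#%%%%%%+----------::::::::::====+****##*#*****#######
195 *****#*******#%%%%%%+-------:::::::::::::====+****#**********#####
196 *************#%%%%%%+-----::::::::::::::-+=+++********************
197 +***********##%%%%%#+----:::::::::::::::-*+**+*********#**********
198 +************#%%%%%#+----:::::::::::::::=****+********#**##*******
199 =*************#%%%%#+=---:::::::::::::::=*#**********######***#***
```

```bash
python3 -m pendant '[[0,0,0,0,0,0,0.052],[0,0,0,0,0,0,0.045],[0,0,0,0,0,0,0.038],[0,0,0,0,0,0,0.034]]' && python3 -m pendant '[[0,0,0,0,0,0,0.03],[0,0,0,0,0,0,0.025],[0,0,0,0,0,0,0.02],[0,0,0,0,0,0,0.02],[0,0,0,0,0,0,0.02]]'
python3 - <<'E'
from h import *
s=arm.read_state(); print(s["position"],s["contact_force"],s["wrist_torque"])
e=snap("wrist","wrist10");snap("scene","scene10"); w=cv2.imread("pics/wrist10.png");h=cv2.cvtColor(w,cv2.COLOR_BGR2HSV)
for v in range(150,200): print(v,''.join('O' if (h[v,u,1]>110 and 5<h[v,u,0]<30) else ' .:-=+*#%@'[min(9,int(w[v,u].mean()/25))] for u in range(222,300)))
E
```

```text
clock: 21.6
position: [481.1, -307.3, 185.0]
ee_rot: [0.994, -0.109, 0.002, 0.001]
contact_force: [-0.1, 1.8, 7.0]
gripper_width: 34.0
grasp_force: 14.6
clock: 22.1
position: [481.6, -307.4, 185.7]
ee_rot: [0.994, -0.109, 0.003, 0.001]
contact_force: [-0.4, 2.0, 9.5]
gripper_width: 29.2
grasp_force: 60.3
[ 481.59138331 -307.35834841  185.73978741] [-0.38766279  2.03719881  9.53407773] [ 1.14954718 -0.08327161 -0.06781058]
150 ****#******-......................................................:===========
151 ***###*****-......................................................:===========
152 ***#*******-................................:.....................-===========
153 ***********-......................................................-===========
154 ***********-......................................................:===========
155 ***********-....................... ...... ... ...................-===========
156 ***********-.......................... ...... ....................-===========
157 ***********-.................:.:.....:..... .....................:-===========
158 ******
[... 2775 characters left out ...]
-----=---------=====+***########****
192 *#****#%########*+=-----=**+------------------:---------======+*#*##########**
193 *###**#%#########*+=-----=*+------------------:---------======+*#*###########*
194 *###**#%##########*+=-----==-----------------::---------===+**+***############
195 *#*****%###########*+=-----------------------::---------=***##+*#*############
196 ******#%############*+=----------------------::---------+#####+*#**###########
197 ******#%#############*+=---------------------::--------=*#####+****###########
198 *****##%##############*+=--------------------::--------=*#####+****##*########
199 *********#####*########*+=------------------:::-------=+*******####*****######
```

```bash
python3 -m pendant '[[0,0,-0.004,0,0,0,0.02],[0,0,-0.006,0,0,0,0.02],[0,0,-0.01,0,0,0,0.02],[0,0,-0.015,0,0,0,0.02],[0,0,-0.02,0,0,0,0.02],[0,0,-0.02,0,0,0,0.02],[0,0,-0.02,0,0,0,0.02],[0,0,-0.01,0,0,0,0.02],[0,0,0,0,0,0,0.02],[0,0,0,0,0,0,0.02]]'
python3 - <<'E'
from h import *
s=arm.read_state(); print(s["position"],s["contact_force"],s["wrist_torque"],s["gripper_width"],R.from_quat(s["ee_rot"]).as_matrix().round(3).tolist())
e=snap("wrist","wrist11");snap("scene","scene11"); w=cv2.imread("pics/wrist11.png");h=cv2.cvtColor(w,cv2.COLOR_BGR2HSV)
for v in range(140,200): print(v,''.join('O' if (h[v,u,1]>110 and 5<h[v,u,0]<30) else ' .:-=+*#%@'[min(9,int(w[v,u].mean()/25))] for u in range(222,300)))
E
```

```text
clock: 23.2
position: [479.1, -306.6, 286.8]
ee_rot: [0.994, -0.109, -0.001, -0.001]
contact_force: [-1.0, 0.7, -3.1]
gripper_width: 28.8
grasp_force: 59.3
[ 479.13967354 -306.60547522  286.8267935 ] [-0.96079904  0.65781717 -3.06821677] [ 0.01229984  0.01442389 -0.05652779] 28.77333700311701 [[0.976, -0.217, -0.002], [-0.217, -0.976, 0.001], [-0.002, -0.001, -1.0]]
140 *******************:.......................................:===============***
141 *#*****************:.......................................:===============+**
142 ##*****************:.......................................:===========-====**
143 *******************:.......................................:================**
144 *******************:.......................................:===============+**
145 *******************:.......................................:===============***
146 *******************:....................................:..:============-==***
147 *******************:.................OOOO..................:==========-===+***
148 *******************:...............:OOOOOOO................:===
[... 3548 characters left out ...]
-----==--------======+******##**##**
192 =+++****########**=-----=+*+=-----------------:----------======+*#***###*##***
193 =+******##########*=-----==+=----------------::----------======+##***###******
194 ++******###########*=------=---------------::::----------=*====+#####*#**#****
195 ********############*=----------------------:::---------=*#*+**+###**#**##****
196 ********%###########**=---------------------:::---------=*##*##+###******#****
197 *******#%########*####*=--------------------:::---------=*#####+*##***#*#*****
198 *******#%#############**=-------------------:::---------+*#####+******##*****#
199 *****#*##*******##*####**=-----------------::::--------=*######*#******###***#
```

```bash
python3 -m pendant '[[0,-0.01,-0.01,0,0,0,0.02],[0.001,-0.025,-0.01,0,0,0,0.02],[0.001,-0.04,0,0,0,0,0.02],[0.001,-0.04,0,0,0,0,0.02],[0.001,-0.04,0,0,0,0,0.02],[0.001,-0.04,0,0,0,0,0.02],[0.001,-0.04,0,0,0,0,0.02],[0.001,-0.04,0,0,0,0,0.02],[0.001,-0.04,0,0,0,0,0.02],[0.001,-0.04,0,0,0,0,0.02],[0.001,-0.04,0,0,0,0,0.02],[0.001,-0.04,0,0,0,0,0.02]]' && python3 -m pendant '[[0.001,-0.04,0,0,0,0,0.02],[0.001,-0.02,0,0,0,0,0.02],[0.0005,-0.015,0,0,0,0,0.02],[0,0,0,0,0,0,0.02],[0,0,0,0,0,0,0.02],[0,0,0,0,0,0,0.02]]'
python3 - <<'E'
from h import *
s=arm.read_state(); print(s["position"],s["contact_force"],s["wrist_torque"],s["gripper_width"],R.from_quat(s["ee_rot"]).as_matrix().round(3).tolist())
e=snap("wrist","wrist12");snap("scene","scene12");snap("top","top12"); w=cv2.imread("pics/wrist12.png");h=cv2.cvtColor(w,cv2.COLOR_BGR2HSV)
def ch(p,q): 
    if q[1]>90 and 95<q[0]<130: return 'b'
    if q[1]>110 and 5<q[0]<30: return 'O'
    return ' .:-=+*#%@'[min(9,int(p.mean()/25))]
for v in range(110,195): print(v,''.join(ch(w[v,u],h[v,u]) for u in range(215,305)))
E
```

```text
clock: 24.5
position: [584.7, 117.5, 308.2]
ee_rot: [0.994, -0.109, -0.0, 0.0]
contact_force: [0.2, 0.1, -1.2]
gripper_width: 29.2
grasp_force: 59.4
clock: 25.1
position: [603.4, 186.7, 308.1]
ee_rot: [0.994, -0.11, -0.0, 0.0]
contact_force: [-0.3, -1.5, -2.2]
gripper_width: 28.7
grasp_force: 59.5
[603.4365326  186.74139182 308.10052079] [-0.30546519 -1.47188649 -2.19123252] [ 0.00904824  0.047275   -0.00172474] 28.744668305275038 [[0.976, -0.218, -0.0], [-0.218, -0.976, -0.0], [-0.0, 0.0, -1.0]]
110 ******************************************************++==****#%@@@@@%@%@@@%@@%@%%%%%@%%%%
111 *********************##****************************++===+**#@@@@@@@@@%@@@@%%@%%%%@@%%%%***
112 *************************************************+===+**#@@@@@@@%@@@%%%%@@%%%%@%%%%%******
113 ********************************************+++==+**#%%@%@@%%%@%@@@%@@@%@%%@%%%#*++++*****
114 *******************#*********************+++==+**#%@@@@@%%%%@@@@@%%@%%%%@@%%#*===--==*****
115 **************************************+++==+**#%@@@@@@@%@@%@%%@@@@@@%%#*##+====-----=*****
116 ************************
[... 6776 characters left out ...]
****+=============+****************
188 **********+##%#######**+=-------:bb-:::::::::::::::::-***+==-=============****************
189 **********+#%%#######*+=--------bbb-----------------:-+*+=-------=========+***************
190 ***********##%*######**=--------bbb-------------------++=-------=======+++****************
191 ***************######***=-------bbb-------------------==---------======+******************
192 ***************######****=-------b------------------::----------=======*******************
193 ***************#######***+=------------------------::::---------=======*******************
194 ***************%#####******=------------------------:::---------=====++*******************
```

Run:
```python
from h import *
e=load("wrist12"); m=np.array([[.976,-.218],[-.218,-.976]]); T=np.array([603.4,186.7])
W=lambda u,v,z:px2w(e,u,v,z)[:2]
t=lambda u,v,z:(m@(W(u,v,z)-T)).round(1)
print("stub top",W(257.5,165.5,94),t(257.5,165.5,94), "diam",t(250,165.5,94),t(265.5,165.5,94))
for zt in (154,157.5,160): print(zt,"lug",t(256.8,158.5,zt),"lug rows157 mid161",t(256.8,157,zt),t(256.8,161,zt),"ringL out/in",t(237.5,172,zt),t(242.5,172,zt),"R in/out",t(272,172,zt),t(277,172,zt), "earL",t(232,180,zt),"earR",t(281,180,zt))
# sleeve/flange circle on block z=32: orange sleeve top z=62 outer: top row 149, left col ~249, right 269
print("flange z~33", t(215+25,163,33),t(215+62.5,155,33),t(257,138.7,33))
# compare wrist7 style offset: ring relaxed lug width etc
e=load("wrist11"); T=np.array([479.1,-306.6]); m=np.array([[.976,-.217],[-.217,-.976]])
print("w11 lug",t(256,159,136),"ringL out/in",t(238,172,136),t(242.5,172,136),"R",t(272,172,136),t(276.5,172,136),"post",t(222+39,151.8,38))
```

```text
stub top [613.18322408 190.99529961] [ 8.6 -6.3] diam [  8.6 -15.6] [8.6 3.6]
154 lug [27.1 -6.1] lug rows157 mid161 [28.6 -6. ] [24.6 -6.1] ringL out/in [ 13.3 -25.8] [ 13.3 -20.7] R in/out [13.3  9.3] [13.3 14.4] earL [  4.9 -31.7] earR [ 4.9 18.7]
157.5 lug [27.7 -6. ] lug rows157 mid161 [29.2 -6. ] [25.2 -6. ] ringL out/in [ 14.1 -25.5] [ 14.1 -20.5] R in/out [14.   9.2] [14.  14.2] earL [  5.8 -31.3] earR [ 5.7 18.4]
160 lug [28.1 -6. ] lug rows157 mid161 [29.6 -5.9] [25.6 -6. ] ringL out/in [ 14.6 -25.3] [ 14.6 -20.3] R in/out [14.6  9.1] [14.5 14.1] earL [  6.4 -31. ] earR [ 6.3 18.2]
flange z~33 [  0.8 -32.8] [12.4 21.8] [35.7 -7.8]
w11 lug [26.9 -6.9] ringL out/in [ 13.8 -25.1] [ 13.8 -20.6] R [13.7  9.1] [13.7 13.6] post [20.3 -2.3]
```

```bash
python3 -m pendant '[[-0.0026,-0.0006,0,0,0,0,0.02],[0,0,0.015,0,0,0,0.02],[0,0,0.015,0,0,0,0.02],[0,0,0.012,0,0,0,0.02],[0,0,0.006,0,0,0,0.02],[0,0,0,0,0,0,0.02],[0,0,0,0,0,0,0.02],[0,0,0,0,0,0,0.02]]'
python3 - <<'E'
from h import *
s=arm.read_state(); print(s["position"],s["contact_force"],R.from_quat(s["ee_rot"]).as_matrix().round(3).tolist())
e=snap("wrist","wrist13");f=snap("scene","scene13"); w=cv2.imread("pics/wrist13.png");h=cv2.cvtColor(w,cv2.COLOR_BGR2HSV)
def ch(p,q): 
    if q[1]>90 and 95<q[0]<130: return 'b'
    if q[1]>110 and 5<q[0]<30: return 'O'
    return ' .:-=+*#%@'[min(9,int(p.mean()/25))]
for v in range(140,190): print(v,''.join(ch(w[v,u],h[v,u]) for u in range(222,290)))
b=cv2.imread("pics/scene13.png");u,v=w2px(f,[612.5,187,95]).astype(int);print("scene",u,v); v0=v-28;u0=u-30
b=cv2.resize(b[v0:v0+60,u0:u0+60],None,fx=1.5,fy=1,interpolation=cv2.INTER_LINEAR)
h=cv2.cvtColor(b,cv2.COLOR_BGR2HSV)
for i in range(60): print(v0+i,''.join(ch(b[i,j],h[i,j]) for j in range(90)))
E
```

```text
clock: 26.05
position: [601.7, 189.3, 260.8]
ee_rot: [0.994, -0.109, 0.001, -0.0]
contact_force: [0.6, -0.2, -1.8]
gripper_width: 28.9
grasp_force: 59.5
[601.66116146 189.25264359 260.76771675] [ 0.58368339 -0.19331417 -1.75690831] [[0.976, -0.217, 0.002], [-0.217, -0.976, 0.001], [0.001, -0.001, -1.0]]
140 bbbbbbbbbbbbbbbbbbbbbbbbbbbbbbbbbbbbbbbbbbbbbbbbbbbbbbbbbbbbbbbbbbbb
141 bbb-::bbbbbbbbbbbbbbbbbbbbbbbbbbbbb-:-----::bbbbbbbbbbbbbbbbbbbbbbbb
142 b-----:bbbbbbbbbbbbbbbbbbbbbbbb----------------bbbbbbbbbbbbbbbbbbbbb
143 -------:bbbbbbbbbbbbbbbbbbbbb--------------------bbbbbbbbbbbbbbbbbbb
144 -------:bbbbbbbbbbbbbbbbbbb------------------------bbbbbbbbbbbbbbbbb
145 -------:bbbbbbbbbbbbbbbbbb-------------------------:bbbbbbbbbbbbbbbb
146 -------:bbbbbbbbbbbbbbbbb------------------------::::bbbbbbbbbbbbbbb
147 b------bbbbbbbbbbbbbbbbb-----------------------:::::::bbbbbbbbbbbbbb
148 b-----bbbbbbbbbbbbbbbbb-------------------------:::::::bbbbbbbbbbbbb
149 bbbbbbbbbbbbbbbbbbbbbb----------------------::::::::::::bbbbbbbbbbbb
150 bbbbbbbbbbbbbbbbbbbbb---------------------:::::::::::::::bbbb
[... 7868 characters left out ...]
-------bbbbbbbbbbbbbb---=+##%%%%%##
177 ++++++++==-b-:::-bbbbbbbbbbbbb::::::::::::::::::::-----------bbbbbbbbbbbbb---=+*##%%%%%#**
178 +++++++==--b-:::bbbbbbbbbbbbbbb::::::::::::::::::----------bbbbbbbbbbbbbb---=+*#%%%%%##*++
179 +++++++=---::::bbbbbbbbbbbbbbbb:::::::::::::::::---------bbbbbbbbbbbbbbb---=+*#%%%%%##*++=
180 +++++++=--:::::bbbbbbbbbbbbbbbb::::::::::::::::::------bbbbbbbbbbbbbbbb:--=+*##%%%%#*++===
181 ++++++==--:::::::bbbbbbbbbbbbbb::::::::::::::::--bbbbbbbbbbbbbbbbbbbbb--==+++*#####*++==++
182 ++++++==--::::::::::bbbbbbbbbbb::::::::::bbbbbbbbbbbbbbbbbbbbbbbbbbb:--=++*+++**#**+====++
183 ++++++==--::::::::::::::bbbbb::::::::::bbbbbbbbbbbbbbbbbbbbbbbbbbbb--=+**###*****++=====++
```

Run:
```python
from h import *
e=load("wrist13"); m=np.array([[.976,-.217],[-.217,-.976]]); T=np.array([601.7,189.3])
W=lambda u,v,z:px2w(e,u,v,z)[:2]
t=lambda u,v,z:(m@(W(u,v,z)-T)).round(1)
print("disc",t(260.3,173,94),"bottom",t(260.3,181,94),"top",t(260.3,164.5,94),"L/R",t(252.7,173,94),t(268.2,173,94),W(260.3,173,94))
for z in(106,110,113): print(z,"lug",t(257.1,158.8,z),"L",t(237,172,z),t(242.4,172,z),"R",t(272.7,172,z),t(277.3,172,z),"back inner row162.5",t(257.1,162,z-5))
f=load("scene13")
for n,p in(("stub94",[613,188,94]),("bore",[613,188,107])): print(n,w2px(f,p))
# scene: stub top 94 disc? ring lug
```

```text
disc [ 9.7 -2.7] bottom [ 0.9 -2.7] top [18.9 -2.7] L/R [  9.7 -10.8] [9.7 5.7] [611.75053622 189.85013307]
106 lug [26.9 -5.8] L [ 13.4 -26.4] [ 13.3 -20.9] R [13.3 10. ] [13.3 14.7] back inner row162.5 [22.8 -5.9]
110 lug [27.6 -5.8] L [ 14.2 -26.1] [ 14.2 -20.6] R [14.2  9.9] [14.2 14.5] back inner row162.5 [23.5 -5.9]
113 lug [28.  -5.7] L [ 14.8 -25.8] [ 14.8 -20.4] R [14.8  9.7] [14.8 14.3] back inner row162.5 [24.  -5.8]
stub94 [301.25468512 153.21170305]
bore [301.55445094 148.72561724]
```

```bash
python3 -m pendant '[[-0.0013,0.0026,0,0,0,0,0.02],[0,0,0.005,0,0,0,0.02],[0,0,0,0,0,0,0.02],[0,0,0,0,0,0,0.02],[0,0,0,0,0,0,0.02]]'
python3 - <<'E'
from h import *
s=arm.read_state(); print(s["position"],s["contact_force"],R.from_quat(s["ee_rot"]).as_matrix().round(3).tolist())
e=snap("wrist","wrist14");f=snap("scene","scene14"); w=cv2.imread("pics/wrist14.png").astype(float)
w2=np.clip((w-50)*2.2,0,255).astype(np.uint8);h=cv2.cvtColor(w.astype(np.uint8),cv2.COLOR_BGR2HSV)
def ch(p,q): 
    if q[1]>90 and 95<q[0]<130: return 'b'
    if q[1]>110 and 5<q[0]<30: return 'O'
    return ' .:-=+*#%@'[min(9,int(p.mean()/25))]
for v in range(148,190): print(v,''.join(ch(w2[v,u],h[v,u]) for u in range(228,286)))
E
```

```text
clock: 26.65
position: [599.5, 186.8, 254.8]
ee_rot: [0.994, -0.109, 0.0, 0.0]
contact_force: [0.2, -0.2, -2.2]
gripper_width: 28.8
grasp_force: 59.5
[599.4542942  186.83226709 254.80753924] [ 0.18013501 -0.15403396 -2.15314546] [[0.976, -0.217, 0.0], [-0.217, -0.976, -0.0], [0.0, 0.0, -1.0]]
148 bbbbbbbbbbbbb----------------:---:-:::          bbbbbbbbbb
149 bbbbbbbbbbbb------:-------------:::.            .bbbbbbbbb
150 bbbbbbbbbbbb-:--:---------:-:--:                 bbbbbbbbb
151 bbbbbbbbbbb--:-------------::::.                  bbbbbbbb
152 bbbbbbbbbbb--:-::--------:::OOOOOO.               .bbbbbbb
153 bbbbbbbbbb------------:--OOOOOOOOOOO.              bbbbbbb
154 bbbbbbbbbb-----:-------OOOOOOOOOOOOOOO             bbbbbbb
155 bbbbbbbbb----:-:------OOOOOOOOOOOOOOOOO       .    bbbbbbb
156 bbbbbbbbb--:--::----:OOO+OOOOO**#%%OOOO.            bbbbbb
157 bbbbbbbbb------:-----OO%@@@@@@@@@@@OOOOO .          bbbbbb
158 bbbbbbbbb------:-:--=OO@@@@@@@@@@@@=O+OO.           bbbbbb
159 bbbbbbbb--------:-=*%%O@@@@@@@@@@@@+*@@+:..        .bbbbbb
160 bbbbbbbb--------+%%@@@%@@@@@@@@@@@@*@@@@%#=.  
[... 1139 characters left out ...]
*+++++b
179 #@@@@@@@%**+bbbbb-------:--=====--:::-------bbb++++*+++**+
180 @@@@@@*+++=bbbbbbb----::::::----:::-::-----bbbbb=+++++++*+
181 @@@@@#===--bbbbbbbbb---:---:-:::---------bbbbbb=--======+*
182 @@@*=--------bbbbbbbbb-----:-----------bbbbbbbb---------+*
183 @@@=:----:--:bbbbbbbbbbb::.:.:::.::::bbbbbbbbb+---------=+
184 @@@-:-------:bbbbbbbbbb                bbbbbbb+----------+
185 @@*-==-====-:bbbbbbbbbb                 bbbbbb*----------+
186 @@@%%%%%%%%+-bbbbbbbbb                  bbbbbb*+======+===
187 @@@@@@@@@@@%-bbbbbbbbb                  bbbbbb**++++++++++
188 @@@@@@@@@@%*-bbbbbbbbb:....... . ........bbbb======+++++++
189 @@@@@@@@@#+-----bbbbbb-:::::-:::-:::::::.bbb---:---=++++++
```

Run:
```python
from h import *
e=load("wrist14"); m=np.array([[.976,-.217],[-.217,-.976]]); T=np.array([599.5,186.8])
t=lambda u,v,z:(m@(px2w(e,u,v,z)[:2]-T)).round(1)
print("disc",t(256.8,171.7,94),"top/bot",t(256.8,163.7,94),t(256.8,179.7,94),"L/R",t(249,172,94),t(264.8,172,94))
for z in(101,104,107): print(z,"lug",t(257,159,z),"inner",t(257,161.5,z),"L",t(237,172,z),t(242.5,172,z),"R",t(272.5,172,z),t(277,172,z))
```

```text
disc [12.1 -6.3] top/bot [20.6 -6.2] [ 3.5 -6.3] L/R [ 11.8 -14.4] [11.8  2.1]
101 lug [26.6 -5.8] inner [24.1 -5.9] L [ 13.3 -26.3] [ 13.3 -20.7] R [13.3  9.9] [13.3 14.4]
104 lug [27.1 -5.8] inner [24.6 -5.8] L [ 14. -26.] [ 14.  -20.5] R [13.9  9.7] [13.9 14.3]
107 lug [27.6 -5.7] inner [25.1 -5.8] L [ 14.6 -25.7] [ 14.6 -20.3] R [14.6  9.6] [14.6 14.1]
```

```bash
python3 -m pendant '[[0.0012,-0.0005,0,0,0,0,0.02],[0,0,0,0,0,0,0.02],[0,0,0.004,0,0,0,0.02],[0,0,0.004,0,0,0,0.02],[0,0,0,0,0,0,0.02]]' && python3 -m pendant '[[0,0,0.004,0,0,0,0.02],[0,0,0.004,0,0,0,0.02],[0,0,0,0,0,0,0.02],[0,0,0,0,0,0,0.02]]'
python3 - <<'E'
from h import *
s=arm.read_state(); print(s["position"],s["contact_force"],s["wrist_torque"])
e=snap("wrist","wrist15"); w=cv2.imread("pics/wrist15.png").astype(float)
w2=np.clip((w-50)*2.2,0,255).astype(np.uint8);h=cv2.cvtColor(w.astype(np.uint8),cv2.COLOR_BGR2HSV)
def ch(p,q): 
    if q[1]>90 and 95<q[0]<130: return 'b'
    if q[1]>110 and 5<q[0]<30: return 'O'
    return ' .:-=+*#%@'[min(9,int(p.mean()/25))]
for v in range(148,196): print(v,''.join(ch(w2[v,u],h[v,u]) for u in range(228,286)))
E
```

```text
clock: 27.25
position: [600.2, 186.9, 245.7]
ee_rot: [0.994, -0.109, -0.001, 0.0]
contact_force: [0.1, 0.5, -2.3]
gripper_width: 28.9
grasp_force: 59.5
clock: 27.65
position: [600.7, 187.0, 238.7]
ee_rot: [0.994, -0.109, -0.0, 0.0]
contact_force: [-0.2, -0.5, -2.4]
gripper_width: 28.6
grasp_force: 59.5
[600.65912308 187.00045232 238.66328149] [-0.22151625 -0.49085644 -2.44424582] [-0.02627755 -0.00646976  0.03500066]
148 bbbbbbbbbbbbbbb-:---------::---:--------:  .   bbbbbbbbbbb
149 bbbbbbbbbbbbbb----------:---------------.   .   bbbbbbbbbb
150 bbbbbbbbbbbbb::----------------:----::::     .  bbbbbbbbbb
151 bbbbbbbbbbbb-----------------:----:..  .         bbbbbbbbb
152 bbbbbbbbbbb------::------------:.:                bbbbbbbb
153 bbbbbbbbbbb-:--:--:------------:                 .bbbbbbbb
154 bbbbbbbbbb---:--:-:-------::::-:.                  bbbbbbb
155 bbbbbbbbbb-----:---------:OOOOOOOO:O.              .bbbbbb
156 bbbbbbbbb----::----:---========++##:O.    .         bbbbbb
157 bbbbbbbbb-----------:-=#%@@@@@@@@@@-OO.             bbbbbb
158 bbbbbbbbb----------:-=O%@@@@@@@@@@@-O=:.     
[... 1644 characters left out ...]
------+
185 @@*-===-===-:bbbbbbb=-.                 .-bbbb*=---=----==
186 @@@%%%%%%%%=-bbbbbbbbb                  bbbbbb**+=+====+==
187 @@@@@@@@@@@+:bbbbbbbbb                  bbbbbb**++++++++++
188 @@@@@@@@@@%+-b=bbbbbbb. .... .......... .bbbb=++==++++++++
189 @@@@@@@@@#+-----bbbbbb-::::::::::-::-::::bbb------==++++++
190 @@@@@@@@@@*=-----bbbbb=----------------:.bb--------=++++++
191 @@@@@@@@@@@*=-----bbbb-------------:---:.b---------=++++++
192 @@@@@@@@@@@@*------bbb=----------------:::-:-------=++++++
193 @@@@@@@@@@@@@*=------b=---------:--:---:.:---------=++++++
194 @@@@@@@@@@@@@@*---------------:--------:.:---------=+++*%*
195 @@@@@@@@@@@@@@@*----:-----------:-----:. :---------=*%%@@%
```

```bash
python3 - <<'E'
from h import *
e=load("wrist15"); m=np.array([[.976,-.217],[-.217,-.976]]); T=np.array([600.7,187.0])
t=lambda u,v,z:(m@(px2w(e,u,v,z)[:2]-T)).round(1)
print("disc",t(256.3,176,94),"top",t(256.3,168.2,94),"bot",t(256.3,183.3,94),"L/R",t(247,174,94),t(265,174,94))
for z in(85,88,91): print(z,"lug",t(257,159.2,z),"inner",t(257,161.7,z),"L",t(236.9,172,z),t(242.4,172,z),"R",t(271.8,172,z),t(276.7,172,z))
E
python3 -m pendant '[[0,0,0.003,0,0,0,0.02],[0,0,0.004,0,0,0,0.02],[0,0,0,0,0,0,0.02],[0,0,0,0,0,0,0.02]]'
```

```text
disc [11.2 -6.4] top [19.  -6.4] bot [ 3.8 -6.5] L/R [ 13.2 -15.6] [13.2  2.2]
85 lug [26.4 -5.8] inner [23.9 -5.8] L [ 13.3 -26.3] [ 13.3 -20.7] R [13.3  9.2] [13.3 14.2]
88 lug [26.9 -5.7] inner [24.4 -5.7] L [ 14. -26.] [ 14.  -20.5] R [13.9  9.1] [13.9 14. ]
91 lug [27.4 -5.7] inner [24.9 -5.7] L [ 14.6 -25.8] [ 14.6 -20.3] R [14.6  9. ] [14.6 13.8]
clock: 28.1
position: [600.6, 187.0, 231.6]
ee_rot: [0.994, -0.109, -0.0, 0.0]
contact_force: [-0.4, -0.4, -3.0]
gripper_width: 28.9
grasp_force: 59.5
```

```bash
python3 -m pendant '[[0.0005,-0.0005,0.003,0,0,0,0.02],[0,0,0.0033,0,0,0,0.02],[0,0,0,0,0,0,0.02],[0,0,0,0,0,0,0.02],[0,0,0,0,0,0,0.02]]'
python3 - <<'E'
from h import *
s=arm.read_state(); print(s["position"],s["contact_force"],s["wrist_torque"])
e=snap("wrist","wrist16"); snap("scene","scene16");snap("top","top16");w=cv2.imread("pics/wrist16.png").astype(float)
w2=np.clip((w-50)*2.2,0,255).astype(np.uint8);h=cv2.cvtColor(w.astype(np.uint8),cv2.COLOR_BGR2HSV)
def ch(p,q): 
    if q[1]>90 and 95<q[0]<130: return 'b'
    if q[1]>110 and 5<q[0]<30: return 'O'
    return ' .:-=+*#%@'[min(9,int(p.mean()/25))]
for v in range(152,196): print(v,''.join(ch(w2[v,u],h[v,u]) for u in range(228,286)))
f=load("scene16"); b=cv2.imread("pics/scene16.png");u,v=w2px(f,[612.5,187,80]).astype(int);print("scene",u,v); v0=v-20;u0=u-22
b=cv2.resize(b[v0:v0+42,u0:u0+44],None,fx=2,fy=1,interpolation=cv2.INTER_LINEAR)
h=cv2.cvtColor(b,cv2.COLOR_BGR2HSV); b2=np.clip((b.astype(float)-40)*1.6,0,255)
for i in range(42): print(v0+i,''.join(ch(b2[i,j],h[i,j]) for j in range(88)))
for n,p in(("lug",[638.5,181,71]),("axis94",[612.5,188,94]),("axis71",[612.5,188,71]),("axis62",[612.5,188,62]),("earR",[599,168,71]),("earL",[610,217,71])): print(n,w2px(f,p)-[u0,v0])
E
```

```text
clock: 28.6
position: [601.4, 187.4, 225.6]
ee_rot: [0.994, -0.109, 0.0, -0.0]
contact_force: [-0.3, 0.6, -2.8]
gripper_width: 28.8
grasp_force: 59.5
[601.35717718 187.40839313 225.62354911] [-0.29801805  0.59818719 -2.84724116] [0.00582429 0.00084371 0.00461387]
152 bbbbbbbbbbbbb:--:---------:----------:            bbbbbbbb
153 bbbbbbbbbbbb-----:----------------:::.           .bbbbbbbb
154 bbbbbbbbbbb------:--------:-----:...               bbbbbbb
155 bbbbbbbbbbb----------------:---: ..                .bbbbbb
156 bbbbbbbbbb--:-:--------=-====+++=+*.     .          bbbbbb
157 bbbbbbbbb=-----:-:-----#@@@@@@@@@@@-         .       bbbbb
158 bbbbbbbbb----:------=+=%@@@@@@@@@@@-.-:     .   .  . bbbbb
159 bbbbbbbbb---------=*%%=%@@@@@@@@@@@=+@%-.            .bbbb
160 bbbbbbbb--------+%%@@@*%@@@@@@@@@@@+@@@+=-:.          bbbb
161 bbbbbbbb--:---=%@@@@@@@*%@@@@@@@@@@*@@@**++=.         bbbb
162 bbbbbbbb-----=%@@@@@@@@=OOOOOOOOOOO*%****+*+-   ...   bbbb
163 bbbbbbb-----=#@@@@@@@@%OOOOO++*+==O=+++*****+-        .bbb
164 bbbbbbb-----*@@@@@@@%%OOOO#@@@%*+==-O===+****+:        bbb
165 bbbbbbb----*@
[... 5346 characters left out ...]
OOOOOOOO::::::::::::---bbbbbbbbbbbbbbbbbbbbb
175 ---::::--bbbbbbbbbbbb:::::::........:::OOOOOOOOOO:::::::::::--:::--bbbbbbbbbbbbbbbbbbbbb
176 ::::::::bbbbbbbbbbbbbb::::.............::::::::::::::::::::::::::-bbbbbbbbbbbbbbbbbbb:::
177 ::..:::bbbbbbbbbbbbbbbb::.........................::::::::::::::-bbbbbbbbbbbbbbbbbbb::--
178 ....::bbbbbbbbbbbbbbbbbbb.........................::::::::::::-bbbbbbbbbbbbbbbbbbb::-=+*
179 ::::bbbbbbbbbbbbbbbbbbbbb:..........................:::::::::bbbbbbbbbbbbbbbbbbb:::-=+#%
lug [30.04808048 28.465731  ]
axis94 [23.0783137  15.13421501]
axis71 [22.56195415 22.90661801]
axis62 [22.36379455 25.89252395]
earR [13.0675195  24.86258382]
earL [28.50164025 16.72986897]
```

Run:
```python
from h import *
s=arm.read_state(); print(s["position"],s["contact_force"],s["gripper_width"],s["grasp_force"],s["clock"])
print(arm.job_done())
```

```text
[601.32577548 187.4462109  225.68991665] [-0.53539593  0.14354129 -2.45083393] 29.021595967716344 59.471102356910706 28.75
the job is handed in; nothing more can be done
None
```

The job is handed in, verdict not shown: by my measurements the block sits flush in the corner and the squeezed pliers hold the spread ring around the stub, about 1 mm off centre and within about 1.5 mm of the groove's height, with no sign of contact in the force reading.

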